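# Close the boiler filler neck with its winged cap nut

## Robot

A 6-joint arm with a two-finger parallel gripper is mounted at the origin on the work surface. World frame = base frame: x ahead of the robot, y to its left, z up, the work surface at z = 0. Lengths are in m, angles in rad, forces in N, time in s.
With the tool pointing down it reaches from about 0.225 to 0.725 m from the base axis. Payload 3.1 kg.
Tool frame: the origin (TCP) lies at the very end of the fingers, on their centre line; the grasp point (between the pads) lies ctrl.hold_point_z behind it (ctrl.hold_point_z is the distance from the TCP to the grasp point, in m); y points along the fingers, z is the direction in which the jaws open and shut, and the axes are right-handed (so a half turn about y gives the same grasp; the last joint's range is limited). The gripper opens to 85 mm and grips with 20 to 120 N. Pads are 22 mm wide; open, the fingers measure 114 mm over their backs; the gripper's body (76 mm by 85 mm) begins 54 mm behind the grasp point. The pads swing forward as they close: fully open they stand 13 mm farther back than shut.
Start: joints at [-1.277, 0.048, 0.099, 1.622, 0, 1.443], TCP at [0.215, -0.479, 0.194] pointing down, gripper open.
Joint ranges: [-2.91, 2.91], [-0.99, 1.94], [-1.21, 1.42], [-2.12, 2.29], [-1.49, 1.47], [-3.14, 3.14]. Speed limits (rad/s): [2.79, 2.79, 3.14, 3.14, 3.14, 3.14].

## Interface

Orientations are given as a rotation vector (axis times angle).
In Python, from workcell import ctrl gives the robot as it stands.
- The arm moves only by the shell command python3 -m crank 'ROWS'. ROWS is JSON, a list of rows, each a list of 7 numbers: the shift along the tool's x, y, z as a fraction of full scale, then the turn, a rotation vector about the tool's x, y, z as a fraction of full scale, then the opening, from 0 (shut) to 1 (fully open). In form: [[x, y, z, rx, ry, rz, grip], ...]. A call has exactly 5 rows; each row is the pose to reach, as a shift and turn from the pose commanded when the call began, along the tool's axes at that moment; what a row does not reach only later rows make up. Full scale, the value 1, is 1 m for a shift and 90 degrees for a turn. A row lasts 1/12 s, in which the tool goes at most 41.7 mm and 7.16 degrees, less where a joint would pass 70% of its speed; a pose out of reach is approached as far as the arm can. A call with a number of a shift or a turn outside -1 to 1 is refused whole. A call with a gripper value outside its range is refused whole. The fingers move at their own pace and stop on an object; the grip force is fixed at half the most. Time passes only in rows, so rows that repeat a pose let the fingers close, or fill a call up. It gives the time, the measured TCP pose, the force and the opening at its end, in the units of the state.
- ctrl.sense(): the state, without advancing time (a new reading comes with each control period).
- ctrl.grab_frame(name): name is "side" or "top"; returns (picture, depth): 480x640x3 uint8, red, green, blue; 480x640 float32, m along the optical axis (not along the pixel's ray), 0 where there is no reading.
- ctrl.camera_model(name): a dict with "K" (3x3 intrinsics, pixels), "origin" and "attitude" of the camera in the world. Camera axes: x right, y up, looking along -z (the intrinsics and any distortion apply to the point x, -y, -z); pixel columns grow to the right and rows downward; lengths in m; the calibration is good to about 2 mm. A picture is of the moment at which its call begins. camera_model takes no time and is no camera call.
- ctrl.close_job(): hands the job in, once; it reports no verdict.
Trained networks look in the newest picture that a camera, given by its name, has taken for a name from the list of things; names that differ only in an ending like _2 or _b are one class to them, and where a whole thing is asked for, a point or a joint stands for the part that bears it (a point fixed in the world has none). Each returns a list of dicts, best first, with "confidence" (0 to 1); they miss things now and then, are a little off and sometimes report something else, mostly with a low value. They report only what shows in the picture. A call takes as long as a camera call. They do not tell look-alikes from the thing itself.
- ctrl.masks_of(camera, label): "pixels" (480x640 bool, what is visible of it) and "centre" ([column, row] in pixels, amid what is visible of it).
The state is a dict: "time_s": time; "qpos": joint angles; "dq": joint speeds; "joint_efforts": joint torques, N m; "tool_pos": TCP position; "orientation": TCP orientation; "force": force on the tool from outside, world axes, zero at the start; "moment": the same for the moment, N m; "width": finger opening in m.
Only numpy, scipy, OpenCV 4.12 (cv2) and the standard library are available. Lean on these libraries where they do the work, as an engineer would, in place of code of your own. Each camera call takes 0.05 s, during which the arm holds its last target. There are 200 camera calls.

## Task

Put the brass winged cap nut on the boiler's filler neck with its wing in line with the boiler and the red end towards the gauge, so that it rests on top of the thread. Turn it gently backward (counter-clockwise from above) until you feel it drop into the thread start, then forward (clockwise) to run it fully home on the flange, and let go. Never force the thread, and leave the other things on the bench where they are.

Things in the scene. Friction and masses are not known exactly. Their poses are not given: they have to be found in the camera images.
- nut: Brass winged cap nut, about 220 g, standing on its open skirt on the bench, wing up. Origin: centre of the skirt's underside; z up; x along the wing to its red end. Skirt 51 mm outside, bore 43 mm; crown top 33 mm above the origin. Inside, 6 mm above the underside, three round pins 4 mm thick, 120 degrees apart, the first at +x, reach inward to 16 mm from the axis.
- wing (a point): Middle of the nut's wing, on the nut's axis, 48 mm above its underside. The wing is a flat upright bar, 60 mm long (nut x), 12 mm thick (nut y), from 33 to 63 mm above the underside: hold and turn the nut by it.
- red_end (a point): Centre of the red end face of the wing: 30 mm from the nut's axis along its +x, 48 mm above its underside.
- boiler: Copper boiler, fixed: a lying drum 90 mm in diameter, 212 mm long, with 102 mm end rings and a blue-faced pressure gauge at its +x end (face 143 mm from the origin). Origin on the bench under its middle; x along the drum to the gauge, z up. On top in the middle a 60 mm brass flange, its face 110 mm above the bench, with the filler neck upright on it.
- seat (a point): Centre of the flange face at the root of the neck, 110 mm above the bench, axes as the boiler's. Height of the nut's underside above it: resting on the thread's crest 14 mm, dropped into the starts about 7 mm, home 0. The nut drops by its own weight if held loosely or pushed lightly, and does not run down by itself. Over 50 N between nut and neck or boiler (some 0.3 Nm at the wing when it is stopped) ruins it.
- crest (a point): Centre of the flat ring on top of the thread, 18.3 mm above the flange. Right-hand three-start thread, 40 mm wide, lead 24 mm a turn. The ring has three openings (thread starts) 120 degrees apart; at the counter-clockwise side of each an upright stop, 6 mm above the ring, blocks forward turning on the ring and ends backward turning once the pins are in.
- nose (a point): Tip of the neck: its 29 mm core tapers to 12 mm here, 26.3 mm above the flange; sideways play of the nut on the core 1.5 mm. Where the openings face is not measured: from wing in line, red end to gauge, the nut turns back 15 to 70 degrees to drop, about 7 more to the stops; from the stops 120 to 140 degrees forward to home.
- tamper: Bystander: steel coffee tamper, loose, 54 mm wide and 68 mm high; origin at the centre of its underside.
- jar: Bystander: small white jar with black lid, loose, 48 mm wide and 45 mm high; origin at the centre of its underside.
- wrench: Bystander: open-ended wrench, loose, 160 mm long, lying flat along its x.
Things that resemble listed ones, but are neither listed nor needed, are in the scene too. Of the things that look like the nut, take the one that is farthest to the robot's right at the start.

How it is judged:
On the way, in this order (a step that is already met when the one before it is completed fails the run):
1. the nut rests on top of the thread, its wing in line with the boiler (within 11 degrees), red end towards the gauge (z of nut in the frame of seat between 0.0122 and 0.0165 m and horizontal distance between nut and seat below 0.004 m and angle between the x axis of nut and the x axis of boiler, either way round below 0.2 rad and x of red_end in the frame of seat above 0.01 m), for 0.2 s.
2. the nut, turned backward, has dropped into the thread starts (z of nut in the frame of seat between 0.004 and 0.0095 m and horizontal distance between nut and seat below 0.004 m and y of red_end in the frame of seat above 0.006 m), for 0.1 s.
At the end, for the whole second after the job is handed in: The nut's skirt sits on the flange (within 1.2 mm), on the neck's axis within 4 mm, upright within 3 degrees, at rest and released (z of nut in the frame of seat between -0.002 and 0.0012 m and horizontal distance between nut and seat below 0.004 m and angle between nut's own z axis and vertical below 0.06 rad and linear speed of nut below 0.01 m/s); the robot touches nothing.
It fails at once if the nut is forced against the neck or boiler with more than 50 N (contact force between nut and boiler above 50 N).
It fails at once if the tamper is moved by more than 30 mm (distance of tamper from where it was at the start of the episode above 0.03 m).
It fails at once if the jar is moved by more than 30 mm (distance of jar from where it was at the start of the episode above 0.03 m).
It fails at once if the wrench is moved by more than 30 mm (distance of wrench from where it was at the start of the episode above 0.03 m).
It also fails if it takes over 72 s, if anything falls off the work surface, if the arm or the gripper's body presses on something with over 40 N, if the wrist force passes 120 N, or if a joint passes its speed limit or range.

## Working session

There is one attempt and no reset: what is moved stays moved. The work goes in short steps, Python scripts to look and compute and a shell command to move; the robot and the scene stay as the last step left them, time stands still between calls to the robot, and variables do not carry over. Pictures are saved under pics/ and viewed, about 8 in all and at most 12, crops included, and the job is handed in when it is done.

```bash
mkdir -p pics; ls
cat > h.py <<'E'
import numpy as np, cv2
from workcell import ctrl
from scipy.spatial.transform import Rotation as R
def cam(n):
    m=ctrl.camera_model(n); A=np.array(m["attitude"],float)
    A=A if A.shape==(3,3) else (R.from_rotvec(A).as_matrix() if A.size==3 else R.from_quat(A).as_matrix())
    return np.array(m["K"]),np.array(m["origin"]),A,m
def cloud(n,d):
    K,o,A,_=cam(n); v,u=np.mgrid[:480,:640]
    p=np.stack([(u-K[0,2])/K[0,0]*d,-(v-K[1,2])/K[1,1]*d,-d],-1)
    return p@A.T+o
def proj(n,P):
    K,o,A,_=cam(n); c=(np.atleast_2d(P)-o)@A
    return np.c_[K[0,0]*c[:,0]/-c[:,2]+K[0,2],K[1,1]*-c[:,1]/-c[:,2]+K[1,2]]
E
python3 - <<'E'
from h import *
print(ctrl.sense(),ctrl.hold_point_z)
for n in("top","side"):
    print(cam(n)[3])
    im,d=ctrl.grab_frame(n); np.savez(f"{n}0.npz",im=im,d=d); cv2.imwrite(f"pics/{n}0.png",im[...,::-1])
    C=cloud(n,d)
    for l in("nut","boiler","tamper","jar","wrench"):
        for m in ctrl.masks_of(n,l):
            p=C[m["pixels"]&(d>0)]; print(n,l,round(m["confidence"],2),np.round(m["centre"]),np.round(np.median(p,0),3),np.round(p.max(0),3),len(p))
print(ctrl.sense()["time_s"])
E
```

```text
pics
{'time_s': 0.0, 'qpos': array([-1.27683656e+00,  4.87377657e-02,  9.75469753e-02,  1.62198489e+00,
       -2.44756371e-05,  1.44303032e+00]), 'dq': array([ 0.00037359, -0.0005115 ,  0.00042918, -0.00072818,  0.00062255,
       -0.00102471]), 'joint_efforts': array([-3.07594755e-04, -3.38775408e+01,  3.20018828e+01,  1.99638319e-02,
        3.36128744e-05, -2.55257831e-06]), 'tool_pos': array([ 0.21469044, -0.47831717,  0.19319852]), 'orientation': array([-0.42591832,  1.99121185, -1.98639343]), 'force': array([-0.11032479, -0.65435741, -0.19216228]), 'moment': array([ 0.04152274, -0.01070241, -0.01724768]), 'width': 0.08507488516527993} 0.0187
{'K': array([[541.40638992,   0.        , 329.50706709],
       [  0.        , 541.40638992, 238.85111189],
       [  0.        ,   0.        ,   1.        ]]), 'origin': array([ 4.90431243e-01, -6.87639504e-04,  1.21517828e+00]), 'attitude': array([ 0.02946949, -0.06646497, -1.5948499 ])}
top nut 0.96 [332. 227.] [ 0.586 -0.03   0.036] [ 0.617 -0.005  0.07 ] 485
top nut 0.81 [332. 289.] [ 0.453 -0.03   0.036] [ 0.479 -0.006  0.071] 493
to
[... 629 characters left out ...]
8053, 0.65104923, 0.55311365]), 'attitude': array([ 0.3018148 , -1.33642164, -2.38132887])}
side nut 0.93 [351. 252.] [ 0.52  -0.113  0.033] [ 0.551 -0.095  0.063] 785
side nut 0.77 [415. 296.] [ 0.356 -0.036  0.031] [ 0.392 -0.022  0.063] 1013
side nut 0.74 [369. 287.] [ 0.447 -0.02   0.031] [ 0.503 -0.006  0.064] 900
side nut 0.68 [302. 266.] [ 0.58  -0.024  0.036] [ 0.635 -0.006  0.063] 668
side boiler 0.71 [271. 296.] [0.561 0.128 0.081] [0.807 0.176 0.135] 7540
side tamper 0.63 [265. 240.] [ 0.707 -0.096  0.019] [0.757 0.087 0.132] 494
side jar 0.57 [305. 418.] [0.419 0.292 0.038] [0.465 0.306 0.046] 1404
side wrench 0.61 [359. 214.] [ 0.593 -0.359  0.004] [ 0.655 -0.302  0.008] 351
0.6
```

View pics/top0.png

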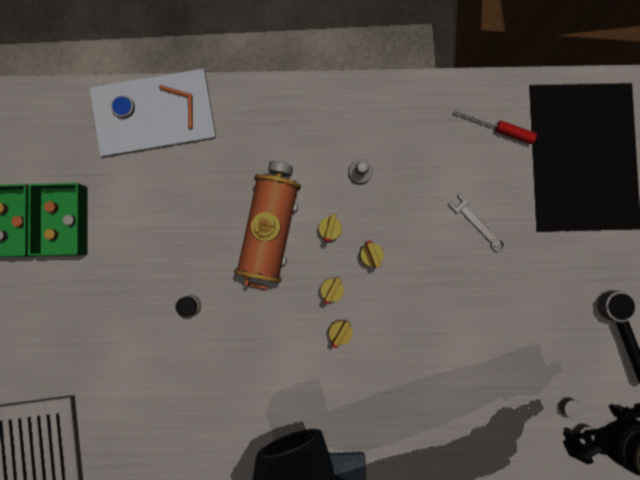

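View pics/side0.png

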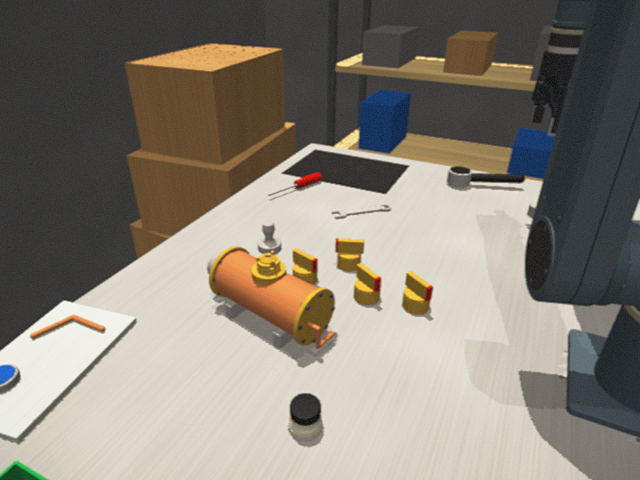

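```bash
cat > fit.py <<'E'
from h import *
for n in("top","side"):
    z=np.load(f"{n}0.npz"); im,d=z["im"],z["d"]; C=cloud(n,d); ok=d>0
    def reg(c,r): return ok&(np.hypot(C[...,0]-c[0],C[...,1]-c[1])<r)
    w=reg((.522,-.117),.045)
    zs=C[w&(C[...,2]>.05)][:,2]; print(n,"wing z",np.percentile(zs,[10,50,90,98]))
    t=C[w&(C[...,2]>.058)][:,:2]
    r=cv2.minAreaRect((t*1000).astype(np.float32)); print("wing rect",r,t.mean(0),len(t))
    hsv=cv2.cvtColor(im,cv2.COLOR_RGB2HSV)
    red=((hsv[...,0]<4)|(hsv[...,0]>172))&(hsv[...,1]>180)
    print("red",C[w&red].mean(0) if (w&red).any() else 0,(w&red).sum())
    b=(C[...,2]>.05)&reg((.59,.095),.2)&(C[...,1]>.0)
    p=C[b][:,:2]; print("boiler rect",cv2.minAreaRect((p*1000).astype(np.float32)))
    f=reg((.59,.095),.05)&(C[...,2]>.105)
    p=C[f]; print("flange+",cv2.minEnclosingCircle((p[:,:2]*1000).astype(np.float32)),p[:,2].max(),len(p))
    for lo,hi in((.1,.116),(.116,.125),(.125,.132),(.132,.145)):
        q=p[(p[:,2]>lo)&(p[:,2]<hi)]
        if len(q): print(lo,len(q),q.mean(0))
    print("bench z",np.median(C[reg((.5,0.0),.02)][:,2]))
z=np.load("top0.npz")["im"]; a=cv2.resize(z[210:270,235:395],None,fx=5,fy=5,interpolation=2)
cv2.imwrite("pics/crop.png",a[...,::-1])
E
python3 fit.py
```

```text
top wing z [0.05920444 0.0639516  0.06657022 0.06845721]
wing rect ((527.0056762695312, -120.98936462402344), (59.66786575317383, 12.950180053710938), 20.400178909301758) [ 0.52723361 -0.12055958] 161
red [ 0.55090217 -0.10840137  0.06402371] 3
boiler rect ((594.2681274414062, 100.84317779541016), (99.82095336914062, 271.427734375), 77.23739624023438)
flange+ ((590.3544921875, 96.77883911132812), 49.614723205566406) 0.14034738609495845 725
0.1 428 [0.58711981 0.10211792 0.11056696]
0.116 29 [0.58295651 0.10018846 0.12126387]
0.125 121 [0.58649489 0.10203083 0.12960551]
0.132 147 [0.58643234 0.10393174 0.1348733 ]
bench z 0.0014766969199242475
side wing z [0.05187859 0.05871488 0.06124404 0.06220799]
wing rect ((524.5897827148438, -122.5145034790039), (58.913143157958984, 14.689533233642578), 19.756746292114258) [ 0.52410178 -0.12190067] 108
red 0 0
boiler rect ((592.8858032226562, 102.72927856445312), (104.34359741210938, 271.50152587890625), 78.3936996459961)
flange+ ((584.3309326171875, 101.67607116699219), 30.54747200012207) 0.13520613053261565 714
0.1 367 [0.57910036 0.11242562 0.1089765 ]
0.116 101 [0.57777441 0.10895143 0.1209146 ]
0.125 205 [0.58398672 0.10438345 0.12805843]
0.132 41 [0.58341245 0.10490615 0.13303997]
bench z -0.001940739984847617
```

View pics/crop.png

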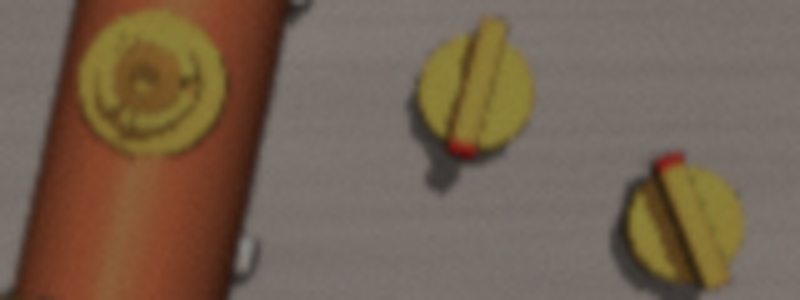

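```bash
cat >> h.py <<'E'
def goto(p,zyaw=None,pitchfix=True):
    """rows (shift, turn) in tool axes for TCP p, with tool y down and tool z at heading zyaw (deg)"""
    s=ctrl.sense(); T=R.from_rotvec(s["orientation"]); M=T.as_matrix()
    z=M[:,2]; cur=np.degrees(np.arctan2(z[1],z[0]))
    a=np.radians(cur if zyaw is None else zyaw)
    zz=np.array([np.cos(a),np.sin(a),0]); yy=np.array([0,0,-1.]); G=np.c_[np.cross(yy,zz),yy,zz]
    rv=(T.inv()*R.from_matrix(G)).as_rotvec()
    print("t",round(s["time_s"],2),"tcp",s["tool_pos"].round(4),"zhead",cur.round(2),"ydir",M[:,1].round(4),"q",s["qpos"].round(2),"F",s["force"].round(1),"M",s["moment"].round(2),"w",round(s["width"],4))
    print("shift",(M.T@(np.array(p)-s["tool_pos"])).round(4),"turn/90",(np.degrees(rv)/90).round(4), "axes x",M[:,0].round(3))
E
python3 - <<'E'
from h import *
goto((.5257,-.1215,.115),110.4); goto((.5257,-.1215,.115),-69.6)
z=np.load("top0.npz"); im,d=z["im"],z["d"]; C=cloud("top",d)
for n in("top","side"):
    z=np.load(f"{n}0.npz"); im,d=z["im"],z["d"]; C=cloud(n,d)
    h=cv2.cvtColor(im,cv2.COLOR_RGB2HSV)
    m=(d>0)&(C[...,2]>.07)&(C[...,2]<.102)&(np.hypot(C[...,0]-.59,C[...,1]-.1)<.1)
    P=C[m]; 
    # lying cylinder r=.045 axis z=.065? fit axis line
    from scipy.optimize import least_squares
    f=lambda q:(np.hypot(-(P[:,0]-.585)*np.sin(q[0])+(P[:,1]-q[1])*np.cos(q[0]),P[:,2]-q[2])-.045)
    r=least_squares(f,[-.2,.1,.06],loss="soft_l1",f_scale=.002); print(n,len(P),np.degrees(r.x[0]),r.x[1:],r.cost)
E
```

```text
t 0.6 tcp [ 0.2149 -0.479   0.1945] zhead -65.83 ydir [ 0.e+00 -1.e-04 -1.e+00] q [-1.28  0.05  0.1   1.62 -0.    1.44] F [-0.8  0.2  0.2] M [ 0.01 -0.01  0.01] w 0.0851
shift [-0.4299  0.0794 -0.199 ] turn/90 [ 0.0000e+00 -1.9581e+00  1.0000e-04] axes x [-0.912 -0.409  0.   ]
t 0.6 tcp [ 0.2149 -0.479   0.1945] zhead -65.83 ydir [ 0.e+00 -1.e-04 -1.e+00] q [-1.28  0.05  0.1   1.62 -0.    1.44] F [-0.8  0.2  0.2] M [ 0.01 -0.01  0.01] w 0.0851
shift [-0.4299  0.0794 -0.199 ] turn/90 [-0.0001  0.0419  0.    ] axes x [-0.912 -0.409  0.   ]
top 2305 -13.052239969958794 [0.10402607 0.05849949] 0.0021665556713928143
side 2940 -13.15607209351423 [0.10084019 0.05597082] 0.0019837098729275178
```

```bash
for i in 1; do
python3 -m crank '[[-0.029,0,-0.013,0,0,0,1],[-0.058,0,-0.026,0,0,0,1],[-0.087,0,-0.039,0,0,0,1],[-0.116,0,-0.052,0,0,0,1],[-0.145,0,-0.066,0,0,0,1]]'
python3 -m crank '[[-0.029,0,-0.013,0,0,0,1],[-0.058,0,-0.026,0,0,0,1],[-0.087,0,-0.039,0,0,0,1],[-0.116,0,-0.052,0,0,0,1],[-0.145,0,-0.066,0,0,0,1]]'
python3 -m crank '[[-0.029,0,-0.013,0,0,0,1],[-0.058,0,-0.026,0,0,0,1],[-0.087,0,-0.039,0,0,0,1],[-0.116,0,-0.052,0,0,0,1],[-0.14,0,-0.067,0,0,0,1]]'
python3 -m crank '[[0,0,0,0,-0.075,0,1],[0,0,0,0,-0.15,0,1],[0,0,0,0,-0.225,0,1],[0,0,0,0,-0.3,0,1],[0,0,0,0,-0.375,0,1]]'
python3 -m crank '[[0,0,0,0,-0.078,0,1],[0,0,0,0,-0.156,0,1],[0,0,0,0,-0.234,0,1],[0,0,0,0,-0.312,0,1],[0,0,0,0,-0.39,0,1]]'
python3 -m crank '[[0,0,0,0,-0.078,0,1],[0,0,0,0,-0.156,0,1],[0,0,0,0,-0.234,0,1],[0,0,0,0,-0.312,0,1],[0,0,0,0,-0.39,0,1]]'
python3 -m crank '[[0,0,0,0,-0.078,0,0.6],[0,0,0,0,-0.156,0,0.6],[0,0,0,0,-0.234,0,0.6],[0,0,0,0,-0.312,0,0.6],[0,0,0,0,-0.39,0,0.6]]'
python3 -m crank '[[0,0,0,0,-0.078,0,0.6],[0,0,0,0,-0.156,0,0.6],[0,0,0,0,-0.234,0,0.6],[0,0,0,0,-0.312,0,0.6],[0,0,0,0,-0.39,0,0.6]]'
done
python3 -c "
from h import *
goto((.5257,-.1215,.038),110.4)"
```

```text
time_s: 1.02
tool_pos: [0.321, -0.3584, 0.1945]
orientation: [-0.425, 1.989, -1.989]
force: [-0.1, -1.0, 0.3]
width: 0.0855
time_s: 1.43
tool_pos: [0.4264, -0.2387, 0.1946]
orientation: [-0.425, 1.988, -1.989]
force: [1.1, 0.1, 0.4]
width: 0.0856
time_s: 1.85
tool_pos: [0.5272, -0.12, 0.1943]
orientation: [-0.425, 1.988, -1.988]
force: [0.8, -0.2, -0.5]
width: 0.085
time_s: 2.27
tool_pos: [0.5259, -0.1212, 0.1944]
orientation: [-0.894, 1.604, -1.604]
force: [-0.2, 0.1, -0.6]
width: 0.0857
time_s: 2.68
tool_pos: [0.5258, -0.1214, 0.1944]
orientation: [-1.236, 1.166, -1.166]
force: [0.5, 0.1, 0.5]
width: 0.0855
time_s: 3.1
tool_pos: [0.5258, -0.1214, 0.1945]
orientation: [-1.454, 0.702, -0.702]
force: [0.5, 0.7, -0.2]
width: 0.0851
time_s: 3.52
tool_pos: [0.5258, -0.1214, 0.1945]
orientation: [-1.559, 0.225, -0.225]
force: [-0.8, -0.7, 0.3]
width: 0.0515
time_s: 3.93
tool_pos: [0.5258, -0.1214, 0.1945]
orientation: [-1.556, -0.256, 0.256]
force: [-0.1, -0.1, -0.3]
width: 0.0512
t 3.93 tcp [ 0.5258 -0.1214  0.1945] zhead 108.66 ydir [ 1.e-04 -0.e+00 -1.e+00] q [-0.35  0.09  0.14  1.62 -0.   -0.68] F [-0.1 -0.1 -0.3] M [-0.01 -0.    0.04] w 0.0512
shift [-1.000e-04  1.565e-01 -1.000e-04] turn/90 [ 0.     -0.0193  0.    ] axes x [0.947 0.32  0.   ]
```

```bash
python3 -m crank '[[0,0.03,0,0,-0.01,0,0.5],[0,0.06,0,0,-0.02,0,0.5],[0,0.09,0,0,-0.02,0,0.5],[0,0.12,0,0,-0.02,0,0.5],[0,0.14,0,0,-0.02,0,0.5]]'
python3 -m crank '[[0,0.008,0,0,0,0,0.5],[0,0.0155,0,0,0,0,0.5],[0,0.0155,0,0,0,0,0.5],[0,0.0155,0,0,0,0,0.3],[0,0.0155,0,0,0,0,0.2]]'
python3 -c "
from h import *
im,d=ctrl.grab_frame('side');cv2.imwrite('pics/grasp.png',cv2.resize(im[190:310,270:430],None,fx=5,fy=5)[...,::-1])
goto((.5257,-.1215,.038),110.4)"
```

```text
time_s: 4.35
tool_pos: [0.524, -0.1208, 0.0512]
orientation: [-1.551, -0.273, 0.278]
force: [-0.5, 0.3, -0.6]
width: 0.0426
time_s: 4.77
tool_pos: [0.5273, -0.122, 0.0409]
orientation: [-1.555, -0.278, 0.273]
force: [-0.3, 0.5, -0.3]
width: 0.0197
t 4.82 tcp [ 0.5274 -0.122   0.041 ] zhead 110.12 ydir [ 0.0036 -0.0013 -1.    ] q [-0.35  0.11 -0.14  1.32  0.   -0.7 ] F [-0.6  0.4  0.1] M [-0.03  0.02 -0.02] w 0.0174
shift [-0.0014  0.003   0.001 ] turn/90 [ 0.0015 -0.0031  0.0018] axes x [0.939 0.344 0.003]
```

View pics/grasp.png

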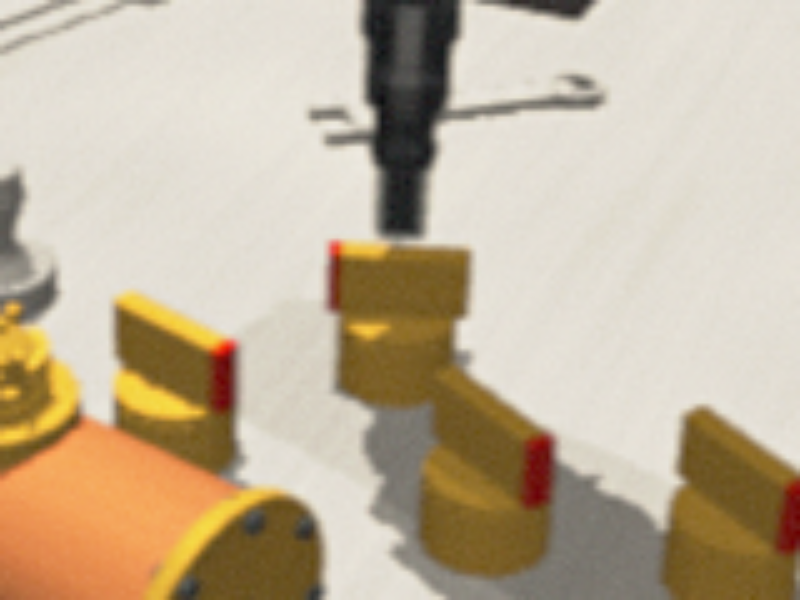

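```bash
python3 -c "
from h import *
im,d=ctrl.grab_frame('side');s=ctrl.sense();t=s['tool_pos'];M=R.from_rotvec(s['orientation']).as_matrix()
print(t,s['width'])
f=lambda P:((proj('side',P)-[270,190])*5).round()
print('tcp',f(t),'near finger tip',f(t+M[:,2]*.012),'wing top',f([.5257,-.1215,.063]),'bottom',f([.5257,-.1215,0]))
C=cloud('side',d);w=(np.hypot(C[...,0]-t[0],C[...,1]-t[1])<.05)&(d>0)
dark=w&(im.max(-1)<60)&(C[...,2]>.02)
p=C[dark];print(len(p),np.percentile(p[:,2],[0,2,5,20,50]),np.median(p[p[:,2]<.1],0))
cv2.imwrite('pics/grasp2.png',cv2.resize(im[170:290,270:430],None,fx=5,fy=5)[...,::-1])
im,d=ctrl.grab_frame('top');cv2.imwrite('pics/graspt.png',cv2.resize(im[195:315,290:450],None,fx=5,fy=5)[...,::-1])
C=cloud('top',d);w=(np.hypot(C[...,0]-t[0],C[...,1]-t[1])<.05)&(d>0)
print(np.percentile(C[w][:,2],[0,5,20,50]))
"
```

```text
[ 0.52728237 -0.12193621  0.04087732] 0.017170353848664506
tcp [[391. 289.]] near finger tip [[390. 304.]] wing top [[397. 245.]] bottom [[391. 371.]]
4544 [0.08322988 0.12715911 0.17593049 0.23045751 0.36340836] [ 0.51921898 -0.10281609  0.0909092 ]
[-0.00574773  0.00371494  0.53735509  0.54797256]
```

View pics/grasp2.png

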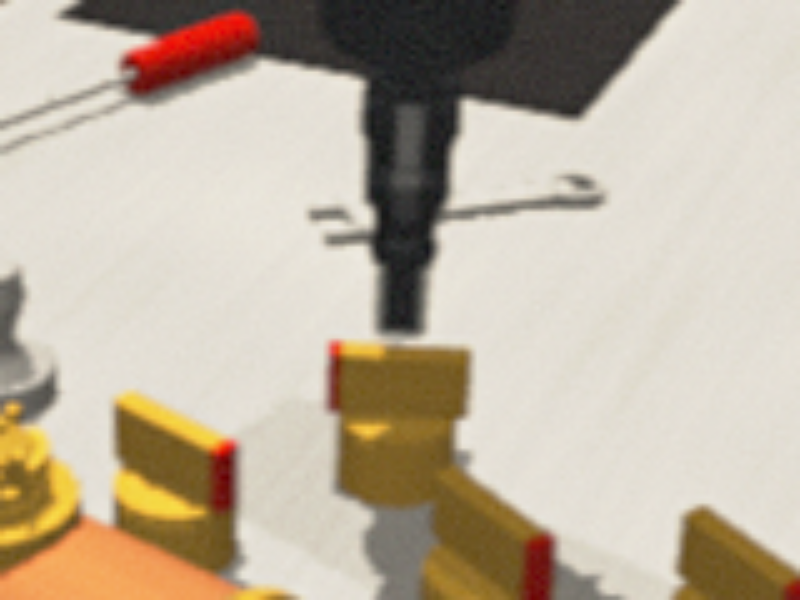

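```bash
python3 -m crank '[[-0.001,0.002,0,0,0,0,0.12],[-0.001,0.002,0,0,0,0,0.05],[-0.001,0.002,0,0,0,0,0],[-0.001,0.002,0,0,0,0,0],[-0.001,0.002,0,0,0,0,0]]'
python3 -c "
from h import *
goto((.5257,-.1215,.038),110.4)
im,d=ctrl.grab_frame('side');s=ctrl.sense();t=s['tool_pos'];
C=cloud('side',d)
for v in range(150,262,4):
  u=350; print(v,im[v,u],C[v,u].round(3))
"
```

```text
time_s: 5.33
tool_pos: [0.5248, -0.1217, 0.0369]
orientation: [-1.553, -0.275, 0.276]
force: [-0.4, -0.3, 0.2]
width: -0.0002
t 5.33 tcp [ 0.5248 -0.1217  0.0369] zhead 110.12 ydir [-1.e-04  0.e+00 -1.e+00] q [-0.35  0.11 -0.15  1.31 -0.   -0.7 ] F [-0.4 -0.3  0.2] M [0.05 0.03 0.02] w -0.0002
shift [ 0.0009 -0.0011 -0.0001] turn/90 [-0.     -0.0031 -0.0001] axes x [ 0.939  0.344 -0.   ]
150 [47 48 47] [ 0.521 -0.09   0.268]
154 [45 45 42] [ 0.52  -0.089  0.261]
158 [126 124 116] [ 0.52  -0.09   0.253]
162 [63 62 61] [ 0.52  -0.091  0.245]
166 [42 44 44] [ 0.517 -0.085  0.24 ]
170 [42 35 41] [ 0.518 -0.086  0.231]
174 [31 36 36] [ 0.517 -0.086  0.224]
178 [35 35 39] [ 0.517 -0.087  0.215]
182 [31 35 36] [ 0.517 -0.087  0.207]
186 [37 32 36] [ 0.515 -0.084  0.201]
190 [39 41 44] [ 0.516 -0.087  0.191]
194 [64 65 66] [ 0.515 -0.085  0.184]
198 [70 71 68] [ 0.514 -0.083  0.177]
202 [76 73 69] [ 0.515 -0.087  0.166]
206 [70 71 70] [ 0.509 -0.072  0.166]
210 [78 76 74] [ 0.506 -0.065  0.161]
214 [53 53 52] [ 0.506 -0.068  0.152]
218 [34 37 31] [ 0.51  -0.079  0.137]
222 [32 32 31] [ 0.516 -0.095  0.119]
226 [30 22 31] [ 0.52  -0.108  0.102]
230 [41 41 43] [ 0.521 -0.111  0.091]
234 [25 26 28] [ 0.521 -0.111  0.082]
238 [203 197 181] [ 0.565 -0.228 -0.001]
242 [126  96  42] [ 0.523 -0.118  0.058]
246 [119  93  37] [ 0.522 -0.117  0.05 ]
250 [117  90  38] [ 0.522 -0.118  0.039]
254 [140 107  40] [ 0.521 -0.117  0.03 ]
258 [136 107  42] [ 0.514 -0.099  0.032]
```

```bash
cat > tip.py <<'E'
from h import *
im,d=ctrl.grab_frame('side');s=ctrl.sense();t=s['tool_pos']
C=cloud('side',d)
m=(im.max(-1)<62)&(d>0)&(np.hypot(C[...,0]-t[0],C[...,1]-t[1])<.05)&(C[...,2]>.04)&(C[...,2]<.13)
v,u=np.where(m); b=v.max()
for r in range(b-8,b+1): print(r,u[v==r].min(),u[v==r].max(),C[m&(np.arange(480)[:,None]==r)].mean(0).round(3))
for h in (0,.03,.04,.05): print(h,proj('side',t+[0,0,h]).round(1), proj('side',t+[-.004,.011,h]).round(1))
E
python3 tip.py
python3 -m crank '[[0,0,0,0,0,0,0.35],[0,0,0,0,0,0,0.35],[0,0,0,0,0,0,0.35],[0,0,0,0,0,0,0.35],[0,0,0,0,0,0,0.35]]'
python3 -m crank '[[0.001,0.005,0,0,0,0,0.35],[0.001,0.01,0,0,0,0,0.35],[0.001,0.015,0,0,0,0,0.35],[0.001,0.02,0,0,0,0,0.35],[0.001,0.025,0,0,0,0,0.35]]'
python3 tip.py; python3 -c "
from h import *
goto((.5257,-.1215,.0),110.4)
im,d=ctrl.grab_frame('side');cv2.imwrite('pics/g3.png',cv2.resize(im[170:290,270:430],None,fx=5,fy=5)[...,::-1])"
```

```text
227 349 354 [ 0.518 -0.111  0.099]
228 349 354 [ 0.518 -0.11   0.098]
229 348 353 [ 0.521 -0.112  0.093]
230 348 353 [ 0.52  -0.11   0.092]
231 348 353 [ 0.52  -0.111  0.089]
232 349 353 [ 0.519 -0.112  0.087]
233 348 353 [ 0.52  -0.111  0.085]
234 348 353 [ 0.519 -0.11   0.083]
235 350 353 [ 0.518 -0.113  0.079]
0 [[349.3 249.8]] [[349.1 252.7]]
0.03 [[349.9 237.6]] [[349.7 240.4]]
0.04 [[350.1 233.4]] [[349.9 236.2]]
0.05 [[350.3 229.2]] [[350.1 232. ]]
time_s: 5.85
tool_pos: [0.5249, -0.1217, 0.0369]
orientation: [-1.553, -0.276, 0.275]
force: [-0.5, -0.4, 0.2]
width: 0.0297
time_s: 6.27
tool_pos: [0.5254, -0.1212, 0.0109]
orientation: [-1.553, -0.275, 0.276]
force: [-0.4, -0.7, 0.2]
width: 0.0303
241 348 352 [ 0.515 -0.097  0.074]
242 347 352 [ 0.515 -0.095  0.073]
243 347 352 [ 0.515 -0.095  0.071]
244 347 352 [ 0.515 -0.095  0.068]
245 347 352 [ 0.515 -0.096  0.066]
246 347 352 [ 0.515 -0.097  0.063]
247 347 352 [ 0.515 -0.097  0.06 ]
248 347 352 [ 0.515 -0.096  0.058]
249 348 351 [ 0.514 -0.096  0.056]
0 [[348.7 260.6]] [[348.5 263.6]]
0.03 [[349.3 248.8]] [[349.1 251.7]]
0.04 [[349.5 244.7]] [[349.3 247.6]]
0.05 [[349.7 240.6]] [[349.5 243.5]]
t 6.32 tcp [ 0.5246 -0.1209  0.0098] zhead 110.12 ydir [-0.0026  0.001  -1.    ] q [-0.35  0.13 -0.19  1.26  0.   -0.7 ] F [-0.3  0.1 -0.7] M [-0.02  0.03  0.01] w 0.0298
shift [ 0.0009  0.0098 -0.0009] turn/90 [-0.0012 -0.0031 -0.0013] axes x [ 0.939  0.344 -0.002]
```

View pics/g3.png

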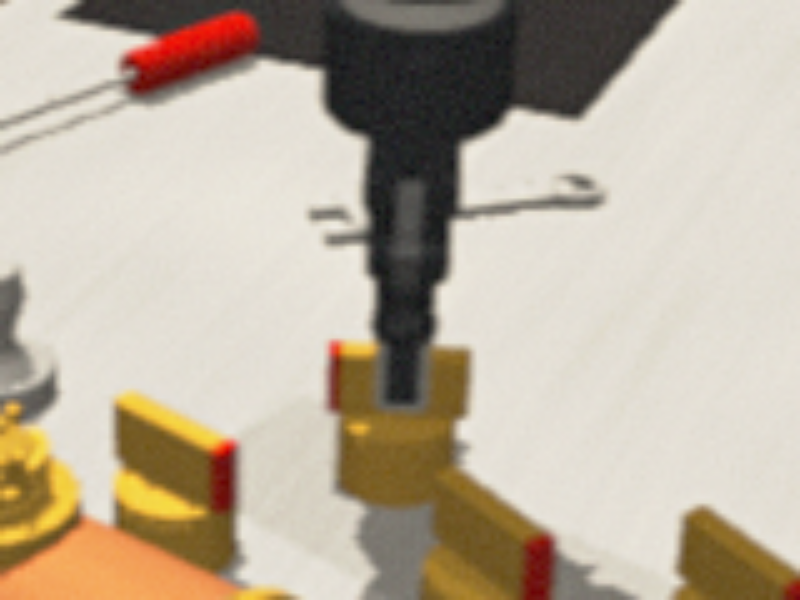

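```bash
python3 -m crank '[[0,0.002,0,0,0,0,0.35],[0,0.004,0,0,0,0,0.35],[0,0.006,0,0,0,0,0.35],[0,0.006,0,0,0,0,0.25],[0,0.006,0,0,0,0,0.2]]'
python3 -m crank '[[0,0,0,0,0,0,0.17],[0,0,0,0,0,0,0.14],[0,0,0,0,0,0,0.1],[0,0,0,0,0,0,0.05],[0,0,0,0,0,0,0]]'
python3 -m crank '[[0,0,0,0,0,0,0],[0,0,0,0,0,0,0],[0,0,0,0,0,0,0],[0,0,0,0,0,0,0],[0,0,0,0,0,0,0]]'
python3 -c "
from h import *
goto((.5257,-.1215,.0),110.4)"
```

```text
time_s: 6.78
tool_pos: [0.5258, -0.1214, 0.0059]
orientation: [-1.553, -0.275, 0.275]
force: [0.4, 1.0, -0.3]
width: 0.0173
time_s: 7.2
tool_pos: [0.5262, -0.1217, 0.0064]
orientation: [-1.554, -0.276, 0.275]
force: [-0.3, -1.4, 0.7]
width: 0.0105
time_s: 7.62
tool_pos: [0.5262, -0.1217, 0.0065]
orientation: [-1.554, -0.276, 0.275]
force: [0.7, -2.2, 3.6]
width: 0.0108
t 7.62 tcp [ 0.5262 -0.1217  0.0065] zhead 110.11 ydir [ 1.e-03 -6.e-04 -1.e+00] q [-0.35  0.13 -0.19  1.25 -0.   -0.7 ] F [ 0.7 -2.2  3.6] M [-0.25  0.04 -0.05] w 0.0108
shift [-0.0004  0.0065  0.0004] turn/90 [ 0.0006 -0.0032  0.0004] axes x [0.939 0.344 0.001]
```

```bash
python3 -m crank '[[0,-0.005,0,0,0,0,0],[0,-0.02,0,0,0,0,0],[0,-0.04,0,0,0,0,0],[0,-0.06,0,0,0,0,0],[0,-0.08,0,0,0,0,0]]'
python3 -m crank '[[0,-0.02,0,0,0,0,0],[0,-0.04,0,0,0,0,0],[0,-0.06,0,0,0,0,0],[0,-0.075,0,0,0,0,0],[0,-0.08,0,0,0,0,0]]'
python3 -m crank '[[0.008,0,0.012,0,0,0,0],[0.022,0,0.032,0,0,0,0],[0.036,0,0.052,0,0,0,0],[0.051,0,0.074,0,0,0,0],[0.066,0,0.096,0,0,0,0]]'
python3 -m crank '[[0.016,0,0.022,0,0,0,0],[0.032,0,0.045,0,0,0,0],[0.047,0,0.068,0,0,0,0],[0.059,0,0.086,0,0,0,0],[0.067,0,0.096,0,0,0,0]]'
python3 -m crank '[[0,0,0,0,0.07,0,0],[0,0,0,0,0.14,0,0],[0,0,0,0,0.21,0,0],[0,0,0,0,0.28,0,0],[0,0,0,0,0.33,0,0]]'
python3 -m crank '[[0,0,0,0,0.02,0,0],[0,0,0,0,0.039,0,0],[0,0,0,0,0.039,0,0],[0,0,0,0,0.039,0,0],[0,0,0,0,0.039,0,0]]'
cat > rel.py <<'E'
from h import *
goto((.585,.104,.18),76.9)
for n in("side","top"):
    im,d=ctrl.grab_frame(n); np.savez(f"{n}1.npz",im=im,d=d)
im=np.load("side1.npz")["im"]; cv2.imwrite("pics/over.png",cv2.resize(im[180:330,180:380],None,fx=4,fy=4)[...,::-1])
E
python3 rel.py
```

```text
time_s: 8.03
tool_pos: [0.5241, -0.1203, 0.0849]
orientation: [-1.55, -0.273, 0.278]
force: [0.1, -0.8, -1.8]
width: 0.0106
time_s: 8.45
tool_pos: [0.5264, -0.1212, 0.1678]
orientation: [-1.553, -0.277, 0.274]
force: [0.5, -0.1, -1.4]
width: 0.0106
time_s: 8.87
tool_pos: [0.5536, -0.0072, 0.1639]
orientation: [-1.552, -0.272, 0.278]
force: [0.2, 0.4, -1.2]
width: 0.0105
time_s: 9.28
tool_pos: [0.5834, 0.1074, 0.1637]
orientation: [-1.551, -0.274, 0.28]
force: [0.0, -0.7, -1.7]
width: 0.0107
time_s: 9.7
tool_pos: [0.5837, 0.1043, 0.1643]
orientation: [-1.567, 0.138, -0.133]
force: [-0.2, -0.0, -2.4]
width: 0.0104
time_s: 10.12
tool_pos: [0.5842, 0.1044, 0.1652]
orientation: [-1.564, 0.18, -0.178]
force: [0.3, 0.7, -2.0]
width: 0.0104
t 10.12 tcp [0.5842 0.1044 0.1652] zhead 76.92 ydir [-1.4e-03 -1.0e-04 -1.0e+00] q [ 0.06  0.23  0.24  1.58 -0.    0.29] F [ 0.3  0.7 -2. ] M [ 0.06 -0.01 -0.01] w 0.0104
shift [ 0.0008 -0.0148 -0.0002] turn/90 [ 0.0003  0.0003 -0.0009] axes x [ 0.974 -0.226 -0.001]
```

View pics/over.png

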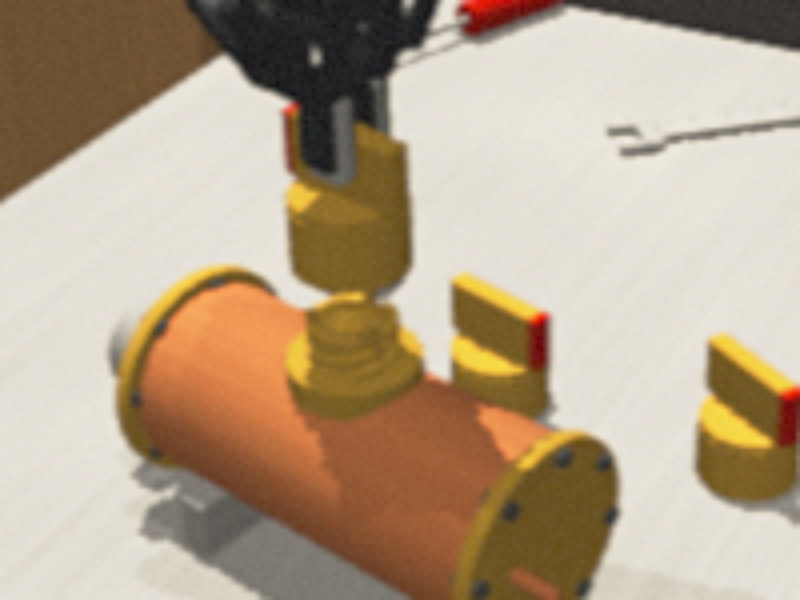

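```bash
cat > circ.py <<'E'
from h import *
import sys
from scipy.optimize import least_squares
def circ(P,r,c0=(.585,.104)):
    s=least_squares(lambda q:np.hypot(P[:,0]-q[0],P[:,1]-q[1])-r,c0,loss="soft_l1",f_scale=.001); return s.x.round(4),len(P),(s.fun**2).mean()**.5
f=sys.argv[1]; zu=float(sys.argv[2])
z=np.load(f); im,d=z["im"],z["d"]; C=cloud("side",d); v=d>0
n=v&(np.hypot(C[...,0]-.585,C[...,1]-.104)<.034)
Z=C[...,2]
print("skirt",circ(C[n&(Z>zu+.003)&(Z<zu+.028)&(im.max(-1)>70)],.0255))
print("thread",circ(C[n&(Z>.113)&(Z<.127)&(np.hypot(C[...,0]-.585,C[...,1]-.104)<.025)],.0195))
print("flange",circ(C[n&(Z>.1)&(Z<.107)],.030))
z0=np.load("side0.npz");C0=cloud("side",z0["d"]);Z=C0[...,2];n=(z0["d"]>0)&(np.hypot(C0[...,0]-.525,C0[...,1]+.121)<.034)
print("nut at start",circ(C0[n&(Z>.004)&(Z<.028)],.0255,(.525,-.121)))
E
python3 circ.py side1.npz .158
python3 - <<'E'
# edge columns of silhouette via projection: predict columns for candidates
from h import *
for nm,c,r,z in(("skirt",(.5842,.1044),.0255,.165),("thread",(.585,.104),.02,.120),("flange",(.585,.104),.03,.105)):
    a=np.linspace(0,6.28,200); u=proj("side",np.c_[c[0]+r*np.cos(a),c[1]+r*np.sin(a),np.full(200,z)])[:,0]
    print(nm,u.min().round(2),u.max().round(2),((u.min()-180)*4).round(),((u.max()-180)*4).round())
E
```

```text
skirt (array([0.5832, 0.1026]), 432, np.float64(0.0008854490681956854))
thread (array([0.586 , 0.1004]), 229, np.float64(0.0027637666810304694))
flange (array([0.5858, 0.1007]), 158, np.float64(0.0032604710692010425))
nut at start (array([ 0.5249, -0.1239]), 218, np.float64(0.001223315186434085))
skirt 251.01 282.22 284.0 409.0
thread 255.89 279.59 304.0 398.0
flange 250.55 285.77 282.0 423.0
```

Run:
```python
from h import *
im=np.load("top0.npz")["im"]; K,o,A,_=cam("top")
h=cv2.cvtColor(im,cv2.COLOR_RGB2HSV)
def ray(uv,z):
    r=A@np.array([(uv[0]-K[0,2])/K[0,0],-(uv[1]-K[1,2])/K[1,1],-1]); return (o+r*(z-o[2])/r[2])[:2].round(4)
for nm,c,r,z in(("flange",(265,226),19,.11),("nut crown",(372,255),16,.033)):
    roi=np.zeros((480,640),np.uint8); cv2.circle(roi,c,r,1,-1)
    m=((h[...,0]>19)&(h[...,0]<34)&(h[...,1]>110)&(roi>0)).astype(np.uint8)
    m=cv2.morphologyEx(m,cv2.MORPH_CLOSE,np.ones((5,5)))
    cs=max(cv2.findContours(m,0,1)[0],key=cv2.contourArea); hull=cv2.convexHull(cs)
    e=cv2.fitEllipse(hull); ce=cv2.minEnclosingCircle(hull)
    print(nm,m.sum(),e,"ell",ray(e[0],z),"circ",ce,ray(ce[0],z))
```

```text
flange 560 ((265.070556640625, 226.13743591308594), (28.260223388671875, 28.686378479003906), 104.59686279296875) ell [0.5866 0.1035] circ ((265.09014892578125, 226.13934326171875), 14.43574333190918) [0.5866 0.1034]
nut crown 422 ((371.7503662109375, 255.1972198486328), (22.866405487060547, 25.068023681640625), 141.5595703125) ell [ 0.5241 -0.1209] circ ((371.7195129394531, 255.5792694091797), 12.582496643066406) [ 0.5233 -0.1208]
```

```bash
python3 -m crank '[[0.002,0.004,-0.001,0,0,0,0],[0.002,0.009,-0.001,0,0,0,0],[0.002,0.014,-0.001,0,0,0,0],[0.002,0.019,-0.001,0,0,0,0],[0.002,0.022,-0.001,0,0,0,0]]'
python3 -m crank '[[0,0.002,0,0,0,0,0],[0,0.004,0,0,0,0,0],[0,0.006,0,0,0,0,0],[0,0.007,0,0,0,0,0],[0,0.007,0,0,0,0,0]]'
python3 -c "
from h import *
goto((.5858,.103,.1305),76.9)"
```

```text
time_s: 10.63
tool_pos: [0.5857, 0.1032, 0.1425]
orientation: [-1.564, 0.181, -0.178]
force: [0.0, -0.1, -2.4]
width: 0.0107
time_s: 11.05
tool_pos: [0.5863, 0.1032, 0.1367]
orientation: [-1.563, 0.18, -0.179]
force: [-0.8, 0.6, -2.4]
width: 0.0105
t 11.05 tcp [0.5863 0.1032 0.1367] zhead 76.91 ydir [-2.e-04 -0.e+00 -1.e+00] q [0.06 0.23 0.18 1.53 0.   0.29] F [-0.8  0.6 -2.4] M [ 0.04 -0.02 -0.03] w 0.0105
shift [-0.0004  0.0062 -0.0003] turn/90 [ 0.      0.0001 -0.0001] axes x [ 0.974 -0.227 -0.   ]
```

```bash
python3 -m crank '[[0,0.001,0,0,0,0,0],[0,0.002,0,0,0,0,0],[0,0.003,0,0,0,0,0],[0,0.003,0,0,0,0,0],[0,0.003,0,0,0,0,0]]'
python3 -m crank '[[0,0.0005,0,0,0,0,0],[0,0.001,0,0,0,0,0],[0,0.001,0,0,0,0,0],[0,0.001,0,0,0,0,0],[0,0.001,0,0,0,0,0]]'
python3 -m crank '[[0,0.0005,0,0,0,0,0],[0,0.001,0,0,0,0,0],[0,0.001,0,0,0,0,0],[0,0.001,0,0,0,0,0],[0,0.001,0,0,0,0,0]]'
```

```text
time_s: 11.47
tool_pos: [0.5863, 0.1032, 0.1338]
orientation: [-1.563, 0.179, -0.179]
force: [1.1, -0.0, -1.8]
width: 0.0107
time_s: 11.88
tool_pos: [0.5863, 0.1032, 0.1329]
orientation: [-1.563, 0.179, -0.179]
force: [-0.4, -0.5, -2.2]
width: 0.0105
time_s: 12.3
tool_pos: [0.5863, 0.1032, 0.1319]
orientation: [-1.563, 0.179, -0.179]
force: [0.0, -0.3, -1.9]
width: 0.0108
```

```bash
python3 -m crank '[[0,0.0005,0,0,0,0,0],[0,0.0005,0,0,0,0,0],[0,0.001,0,0,0,0,0],[0,0.001,0,0,0,0,0],[0,0.001,0,0,0,0,0]]'
python3 -m crank '[[0,0.0005,0,0,0,0,0],[0,0.0005,0,0,0,0,0],[0,0.0005,0,0,0,0,0],[0,0.0005,0,0,0,0,0],[0,0.0005,0,0,0,0,0]]'
python3 -m crank '[[0,0.0005,0,0,0,0,0],[0,0.0005,0,0,0,0,0],[0,0.0005,0,0,0,0,0],[0,0.0005,0,0,0,0,0],[0,0.0005,0,0,0,0,0]]'
```

```text
time_s: 12.72
tool_pos: [0.5863, 0.1032, 0.1308]
orientation: [-1.563, 0.18, -0.179]
force: [-0.1, -0.0, -0.8]
width: 0.0106
time_s: 13.13
tool_pos: [0.5865, 0.1032, 0.1306]
orientation: [-1.563, 0.179, -0.18]
force: [-0.1, 0.0, -0.3]
width: 0.0108
time_s: 13.55
tool_pos: [0.5866, 0.1032, 0.1305]
orientation: [-1.563, 0.179, -0.18]
force: [-0.7, 0.2, 2.8]
width: 0.0108
```

```bash
cat > look.py <<'E'
from h import *
import sys
s=ctrl.sense(); M=R.from_rotvec(s["orientation"]).as_matrix()[:,2]
print("t",round(s["time_s"],2),"tcp",s["tool_pos"].round(4),"zhead",np.degrees(np.arctan2(M[1],M[0])).round(1),"q6",s["qpos"][5].round(2),"F",s["force"].round(1),"Mom",s["moment"].round(2),"w",round(s["width"],4))
im,d=ctrl.grab_frame("side"); C=cloud("side",d); Z=C[...,2]; c=(.5845,.1025)
rr=np.hypot(C[...,0]-c[0],C[...,1]-c[1]); h=cv2.cvtColor(im,cv2.COLOR_RGB2HSV)
red=(d>0)&(rr<.045)&((h[...,0]<5)|(h[...,0]>172))&(h[...,1]>150)&(Z>.12)
if red.sum()>3:
    p=C[red]; q=p.mean(0); print("red n",red.sum(),q.round(4),"zmax/min",np.percentile(p[:,2],[5,95]).round(4),"yaw",np.degrees(np.arctan2(q[1]-c[1],q[0]-c[0])).round(1))
g=(d>0)&(rr<.04)&(h[...,0]>15)&(h[...,0]<35)&(h[...,1]>110)&(Z>.1)
print("wing top z",np.percentile(Z[g],[97,99]).round(4))
sk=(d>0)&(np.abs(rr-.0255)<.003)&g
k=sk&(np.abs(np.arange(640)[None]-proj("side",[c[0],c[1],.13])[0,0])<6)
print("skirt z lo/hi",np.percentile(Z[k],[3,97]).round(4),k.sum())
if len(sys.argv)>1: cv2.imwrite("pics/"+sys.argv[1],cv2.resize(im[180:330,180:380],None,fx=4,fy=4)[...,::-1])
E
python3 look.py
python3 -m crank '[[0,0,0,0,0,0,0.15],[0,0,0,0,0,0,0.15],[0,-0.001,0,0,0,0,0.15],[0,-0.001,0,0,0,0,0.15],[0,-0.001,0,0,0,0,0.15]]'
python3 look.py
python3 -m crank '[[0,0,0,0,-0.02,0,0.15],[0,0,0,0,-0.04,0,0.15],[0,0,0,0,-0.06,0,0.15],[0,0,0,0,-0.08,0,0.15],[0,0,0,0,-0.1,0,0.15]]'
python3 look.py over2.png
```

```text
t 13.55 tcp [0.5866 0.1032 0.1305] zhead 76.9 q6 0.29 F [-0.7  0.2  2.8] Mom [-0.1   0.16 -0.01] w 0.0108
wing top z [0.1854 0.3165]
skirt z lo/hi [0.1018 0.1548] 255
time_s: 14.02
tool_pos: [0.5863, 0.1032, 0.1307]
orientation: [-1.563, 0.18, -0.179]
force: [0.0, -0.4, 0.1]
width: 0.0129
t 14.02 tcp [0.5863 0.1032 0.1307] zhead 76.9 q6 0.29 F [ 0.  -0.4  0.1] Mom [0.01 0.01 0.05] w 0.0129
wing top z [0.185  0.1901]
skirt z lo/hi [0.1019 0.1547] 258
time_s: 14.48
tool_pos: [0.5863, 0.1032, 0.1308]
orientation: [-1.57, 0.055, -0.055]
force: [0.1, 0.5, -0.3]
width: 0.0126
t 14.48 tcp [0.5863 0.1032 0.1308] zhead 86.0 q6 0.13 F [ 0.1  0.5 -0.3] Mom [-0.   -0.03 -0.06] w 0.0126
red n 4 [0.6136 0.1027 0.1776] zmax/min [0.1631 0.1857] yaw 0.3
wing top z [0.1852 0.2999]
skirt z lo/hi [0.1018 0.1545] 244
```

```bash
python3 -m crank '[[0,0,0,0,-0.015,0,0.15],[0,0,0,0,-0.03,0,0.15],[0,0,0,0,-0.045,0,0.15],[0,0,0,0,-0.06,0,0.15],[0,0,0,0,-0.07,0,0.15]]'
python3 look.py
```

```text
time_s: 14.95
tool_pos: [0.5863, 0.1032, 0.1308]
orientation: [-1.571, -0.032, 0.032]
force: [0.5, 0.5, -0.6]
width: 0.0125
t 14.95 tcp [0.5863 0.1032 0.1308] zhead 92.3 q6 0.02 F [ 0.5  0.5 -0.6] Mom [ 0. -0. -0.] w 0.0125
red n 9 [0.6101 0.1095 0.182 ] zmax/min [0.1613 0.2021] yaw 15.2
wing top z [0.1852 0.2138]
skirt z lo/hi [0.1022 0.1548] 250
```

View pics/over2.png

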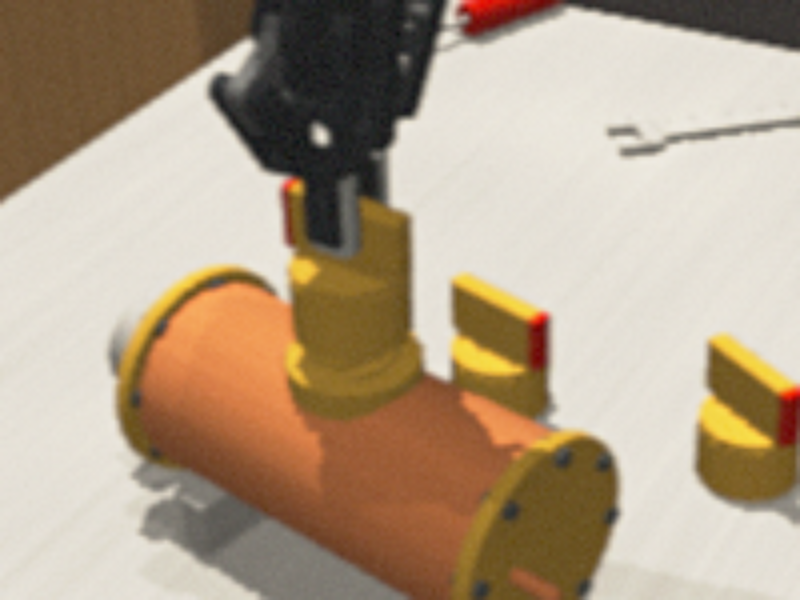

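```bash
python3 -m crank '[[0,0,0,0,-0.015,0,0.15],[0,0,0,0,-0.03,0,0.15],[0,0,0,0,-0.045,0,0.15],[0,0,0,0,-0.06,0,0.15],[0,0,0,0,-0.07,0,0.15]]'
python3 look.py
```

```text
time_s: 15.42
tool_pos: [0.5863, 0.1032, 0.1308]
orientation: [-1.568, -0.118, 0.118]
force: [-0.4, 0.4, -0.3]
width: 0.0127
t 15.42 tcp [0.5863 0.1032 0.1308] zhead 98.6 q6 -0.09 F [-0.4  0.4 -0.3] Mom [ 0.02 -0.03 -0.02] w 0.0127
red n 9 [0.6125 0.1095 0.1758] zmax/min [0.1651 0.1862] yaw 14.0
wing top z [0.1852 0.3136]
skirt z lo/hi [0.1021 0.155 ] 254
```

```bash
python3 -m crank '[[0,0,0,0,-0.015,0,0.15],[0,0,0,0,-0.03,0,0.15],[0,0,0,0,-0.045,0,0.15],[0,0,0,0,-0.06,0,0.15],[0,0,0,0,-0.07,0,0.15]]'
python3 look.py
```

```text
time_s: 15.88
tool_pos: [0.5863, 0.1032, 0.1309]
orientation: [-1.561, -0.204, 0.205]
force: [-0.8, 0.8, -0.5]
width: 0.013
t 15.88 tcp [0.5863 0.1032 0.1309] zhead 104.9 q6 -0.2 F [-0.8  0.8 -0.5] Mom [ 0.07 -0.01 -0.04] w 0.013
red n 10 [0.6113 0.1132 0.1731] zmax/min [0.1601 0.183 ] yaw 21.7
wing top z [0.1849 0.3084]
skirt z lo/hi [0.102  0.1544] 253
```

```bash
python3 -m crank '[[0,0,0,0,-0.015,0,0.15],[0,0,0,0,-0.03,0,0.15],[0,0,0,0,-0.045,0,0.15],[0,0,0,0,-0.06,0,0.15],[0,0,0,0,-0.07,0,0.15]]'
python3 look.py
```

```text
time_s: 16.35
tool_pos: [0.5864, 0.103, 0.1311]
orientation: [-1.552, -0.291, 0.29]
force: [-0.3, -0.2, -0.1]
width: 0.0131
t 16.35 tcp [0.5864 0.103  0.1311] zhead 111.2 q6 -0.31 F [-0.3 -0.2 -0.1] Mom [-0.08 -0.01 -0.07] w 0.0131
red n 12 [0.6105 0.1156 0.168 ] zmax/min [0.1535 0.178 ] yaw 26.7
wing top z [0.1786 0.3199]
skirt z lo/hi [0.1012 0.1471] 217
```

```bash
python3 -m crank '[[0,0.001,0,0,0,0,0.15],[0,0.002,0,0,0,0,0.15],[0,0.003,0,0,0,0,0.15],[0,0.004,0,0,0.01,0,0.15],[0,0.004,0,0,0.03,0,0.15]]'
python3 -m crank '[[0,0,0,0,0.03,0,0.15],[0,0,0,0,0.06,0,0.15],[0,0,0,0,0.09,0,0.15],[0,0,0,0,0.12,0,0.15],[0,0,0,0,0.15,0,0.15]]'
python3 look.py
python3 -m crank '[[0,0,0,0,0.03,0,0.15],[0,0,0,0,0.06,0,0.15],[0,0,0,0,0.09,0,0.15],[0,0,0,0,0.12,0,0.15],[0,0,0,0,0.15,0,0.15]]'
python3 look.py
```

```text
time_s: 16.82
tool_pos: [0.5864, 0.1032, 0.1266]
orientation: [-1.556, -0.251, 0.251]
force: [1.1, -0.7, 0.0]
width: 0.0123
time_s: 17.23
tool_pos: [0.5858, 0.1035, 0.1261]
orientation: [-1.569, -0.064, 0.066]
force: [-0.6, -0.0, -1.6]
width: 0.0129
t 17.23 tcp [0.5858 0.1035 0.1261] zhead 94.7 q6 -0.02 F [-0.6 -0.  -1.6] Mom [0.01 0.02 0.05] w 0.0129
red n 8 [0.611  0.11   0.1668] zmax/min [0.1528 0.1781] yaw 15.8
wing top z [0.1774 0.2947]
skirt z lo/hi [0.1014 0.1468] 272
time_s: 17.7
tool_pos: [0.5859, 0.1034, 0.1261]
orientation: [-1.567, 0.12, -0.118]
force: [-0.7, 0.1, -0.6]
width: 0.013
t 17.7 tcp [0.5859 0.1034 0.1261] zhead 81.3 q6 0.21 F [-0.7  0.1 -0.6] Mom [ 0.    0.03 -0.  ] w 0.013
wing top z [0.1763 0.2511]
skirt z lo/hi [0.102  0.1462] 261
```

```bash
for i in 1; do
python3 -m crank '[[0,0,0,0,0.03,0,0.15],[0,0,0,0,0.06,0,0.15],[0,0,0,0,0.09,0,0.15],[0,0.001,0,0,0.12,0,0.15],[0,0.001,0,0,0.15,0,0.15]]'
python3 -m crank '[[0,0,0,0,0.03,0,0.15],[0,0,0,0,0.06,0,0.15],[0,0,0,0,0.09,0,0.15],[0,0.001,0,0,0.12,0,0.15],[0,0.001,0,0,0.15,0,0.15]]'
python3 look.py
python3 -m crank '[[0,0,0,0,0.03,0,0.15],[0,0,0,0,0.06,0,0.15],[0,0,0,0,0.09,0,0.15],[0,0.001,0,0,0.12,0,0.15],[0,0.001,0,0,0.15,0,0.15]]'
python3 -m crank '[[0,0,0,0,0.03,0,0.15],[0,0,0,0,0.06,0,0.15],[0,0,0,0,0.09,0,0.15],[0,0.001,0,0,0.12,0,0.15],[0,0.001,0,0,0.15,0,0.15]]'
python3 look.py; done
```

```text
time_s: 18.17
tool_pos: [0.5863, 0.1035, 0.1258]
orientation: [-1.549, 0.303, -0.303]
force: [-0.0, -0.2, -0.7]
width: 0.0128
time_s: 18.58
tool_pos: [0.5863, 0.1036, 0.1249]
orientation: [-1.515, 0.487, -0.487]
force: [-1.1, 0.7, 0.2]
width: 0.0127
t 18.58 tcp [0.5863 0.1036 0.1249] zhead 54.4 q6 0.68 F [-1.1  0.7  0.2] Mom [ 0.08 -0.03  0.06] w 0.0127
wing top z [0.1749 0.1885]
skirt z lo/hi [0.1026 0.1725] 299
time_s: 19.05
tool_pos: [0.5864, 0.1035, 0.124]
orientation: [-1.465, 0.669, -0.669]
force: [0.5, 0.1, -0.5]
width: 0.0129
time_s: 19.47
tool_pos: [0.5864, 0.1035, 0.1231]
orientation: [-1.398, 0.85, -0.85]
force: [-0.2, 0.5, -0.1]
width: 0.0128
t 19.47 tcp [0.5864 0.1035 0.1231] zhead 27.4 q6 1.15 F [-0.2  0.5 -0.1] Mom [0.   0.04 0.  ] w 0.0128
wing top z [0.1735 0.3108]
skirt z lo/hi [0.102  0.1725] 294
```

```bash
for i in 1; do
python3 -m crank '[[0,0,0,0,0.03,0,0.15],[0,0,0,0,0.06,0,0.15],[0,0,0,0,0.09,0,0.15],[0,0.001,0,0,0.12,0,0.15],[0,0.001,0,0,0.15,0,0.15]]'
python3 -m crank '[[0,0,0,0,0.01,0,0.15],[0,0,0,0,0.02,0,0.15],[0,0,0,0,0.03,0,0.15],[0,0,0,0,0.04,0,0.15],[0,0,0,0,0.05,0,0.15]]'
python3 look.py; done
```

```text
time_s: 19.93
tool_pos: [0.5864, 0.1034, 0.1221]
orientation: [-1.314, 1.028, -1.028]
force: [0.1, -1.2, 0.2]
width: 0.0132
time_s: 20.35
tool_pos: [0.5865, 0.1031, 0.1218]
orientation: [-1.282, 1.088, -1.088]
force: [0.8, -1.0, 0.5]
width: 0.0129
t 20.35 tcp [0.5865 0.1031 0.1218] zhead 9.4 q6 1.47 F [ 0.8 -1.   0.5] Mom [-0.19 -0.23  0.16] w 0.0129
wing top z [0.1723 0.3247]
skirt z lo/hi [0.1021 0.1691] 282
```

```bash
for i in 1; do
python3 -m crank '[[0,0,0,0,0,0,0.15],[0,0,0,0,0,0,0.15],[0,0,0,0,0.005,0,0.15],[0,0,0,0,0.01,0,0.15],[0,0,0,0,0.015,0,0.15]]'
python3 look.py h1.png; done
```

```text
time_s: 20.82
tool_pos: [0.5864, 0.1031, 0.1218]
orientation: [-1.272, 1.105, -1.106]
force: [1.1, -1.4, -0.3]
width: 0.0128
t 20.82 tcp [0.5864 0.1031 0.1218] zhead 8.0 q6 1.49 F [ 1.1 -1.4 -0.3] Mom [-0.26 -0.37  0.21] w 0.0128
wing top z [0.1719 0.3087]
skirt z lo/hi [0.1021 0.1655] 290
```

View pics/h1.png

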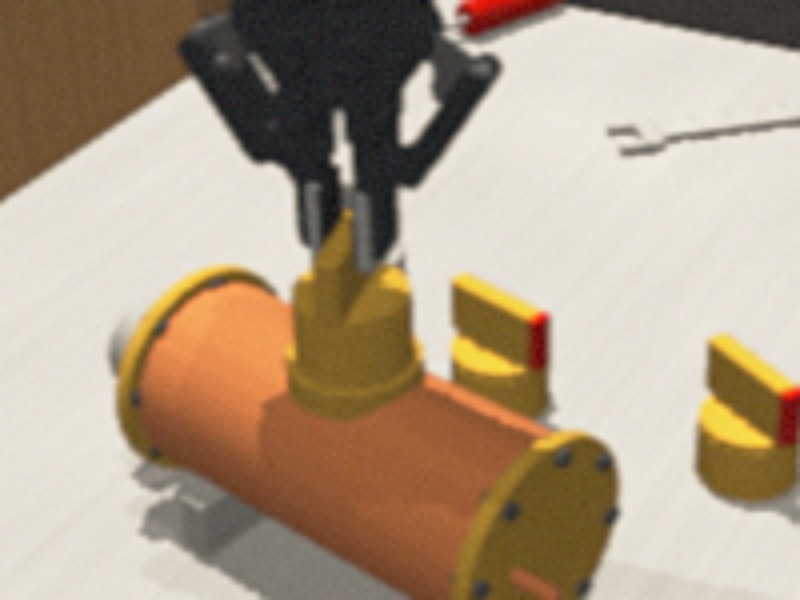

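```bash
for i in 1; do
python3 -m crank '[[0,0,0,0,0,0,0.2],[0,0,0,0,0,0,0.25],[0,0,0,0,0,0,0.3],[0,0,0,0,0,0,0.3],[0,0,0,0,0,0,0.3]]'
done
cat > wz.py <<'E'
from h import *
Cs=[];c=(.5845,.1025)
out=[]
for k in range(4):
    im,d=ctrl.grab_frame("side"); h=cv2.cvtColor(im,cv2.COLOR_RGB2HSV); C=cloud("side",d); rr=np.hypot(C[...,0]-c[0],C[...,1]-c[1])
    g=(d>0)&(rr<.036)&(h[...,0]>15)&(h[...,0]<35)&(h[...,1]>110)&(C[...,2]>.13)&(C[...,2]<.2)
    P=C[g]; w=P[P[:,2]>P[:,2].max()*0+.148]; cr=P[(P[:,2]<.147)&(P[:,2]>.135)]
    t=w[w[:,2]>.158]; e=np.linalg.svd(w[:,:2]-w[:,:2].mean(0))[2][0]
    out.append([np.percentile(P[:,2],97),np.median(cr[:,2]),np.degrees(np.arctan2(e[1],e[0]))%180,len(w)])
print(np.mean(out,0).round(4));
E
python3 look.py; python3 wz.py
```

```text
time_s: 21.28
tool_pos: [0.5862, 0.1034, 0.122]
orientation: [-1.272, 1.105, -1.105]
force: [-0.8, 1.0, 0.4]
width: 0.0257
t 21.28 tcp [0.5862 0.1034 0.122 ] zhead 8.1 q6 1.49 F [-0.8  1.   0.4] Mom [-0.07  0.02  0.03] w 0.0257
wing top z [0.1721 0.3166]
skirt z lo/hi [0.102  0.1704] 281
[1.719000e-01 1.411000e-01 1.048287e+02 2.750000e+02]
```

```bash
for i in 1; do
python3 -m crank '[[0,0.001,0,0,-0.02,0,0.25],[0,0.002,0,0,-0.04,0,0.2],[0,0.002,0,0,-0.04,0,0.15],[0,0.002,0,0,-0.04,0,0.15],[0,0.002,0,0,-0.04,0,0.15]]'
python3 look.py
python3 -m crank '[[0,0,0,0,0.01,0,0.15],[0,0,0,0,0.02,0,0.15],[0,0,0,0,0.03,0,0.15],[0,0,0,0,0.03,0,0.15],[0,0,0,0,0.03,0,0.15]]'
python3 look.py
done; python3 wz.py
```

```text
time_s: 21.95
tool_pos: [0.5863, 0.1032, 0.12]
orientation: [-1.298, 1.059, -1.059]
force: [0.2, 0.1, 0.0]
width: 0.0126
t 21.95 tcp [0.5863 0.1032 0.12  ] zhead 11.6 q6 1.43 F [0.2 0.1 0. ] Mom [-0.01 -0.01 -0.04] w 0.0126
wing top z [0.1722 0.318 ]
skirt z lo/hi [0.1015 0.1696] 292
time_s: 22.42
tool_pos: [0.5865, 0.1033, 0.12]
orientation: [-1.279, 1.093, -1.093]
force: [0.5, 0.7, -0.1]
width: 0.0127
t 22.42 tcp [0.5865 0.1033 0.12  ] zhead 9.0 q6 1.48 F [ 0.5  0.7 -0.1] Mom [ 0.07 -0.08  0.11] w 0.0127
wing top z [0.1718 0.3108]
skirt z lo/hi [0.1017 0.168 ] 297
[1.720000e-01 1.411000e-01 1.083147e+02 2.097500e+02]
```

```bash
for i in 1; do
python3 -m crank '[[0,0,0,0,0,0,0.3],[0,0,0,0,0,0,0.4],[0,0,0,0,0,0,0.4],[0,-0.01,0,0,0,0,0.4],[0,-0.025,0,0,0,0,0.4]]'
python3 -m crank '[[0,-0.025,0,0,0,0,0.4],[0,-0.05,0,0,0,0,0.4],[0,-0.07,0,0,0,0,0.4],[0,-0.08,-0.03,0,0,0,0.4],[0,-0.08,-0.06,0,0,0,0.4]]'
python3 -m crank '[[0,0,-0.035,0,0,0,0.4],[0,0,-0.07,0,0,0,0.4],[0,0,-0.1,0,0,0,0.4],[0,0,-0.13,0,0,0,0.4],[0,0,-0.15,0,0,0,0.4]]'
done
cat > fin.py <<'E'
from h import *
goto((.5864,.1033,.2),9)
def wing(C,d,c,zlo,zhi):
    m=(d>0)&(np.hypot(C[...,0]-c[0],C[...,1]-c[1])<.038)&(C[...,2]>zlo)&(C[...,2]<zhi); P=C[m]
    r=cv2.minAreaRect((P[:,:2]*1000).astype(np.float32)); return [np.median(P[:,2]).round(4),np.percentile(P[:,2],[25,75]).round(4),len(P),[np.round(x,1) for x in r]]
D={}
for n in("top","side"):
    fs=[ctrl.grab_frame(n) for k in range(4)]; d=np.mean([f[1] for f in fs],0); d[np.any([f[1]==0 for f in fs],0)]=0
    C=cloud(n,d); b=(.5855,.1035); np.savez(f"{n}9.npz",im=fs[0][0],d=d)
    print(n,"wing on neck",wing(C,d,b,.162,.19))
    z0=np.load(n+"0.npz"); C0=cloud(n,z0["d"])
    print("  ref other nuts now",wing(C,d,(.586,-.03),.052,.08),wing(C,d,(.453,-.03),.052,.08))
    rr=np.hypot(C[...,0]-b[0],C[...,1]-b[1]); h=cv2.cvtColor(fs[0][0],cv2.COLOR_RGB2HSV)
    print("  crown",np.median(C[(rr>.012)&(rr<.022)&(d>0)&(C[...,2]>.135)&(C[...,2]<.152)][:,2]).round(4),"ref crown",[np.median(C[(np.hypot(C[...,0]-x,C[...,1]-y)<.022)&(d>0)&(C[...,2]>.025)&(C[...,2]<.042)][:,2]).round(4) for x,y in((.586,-.03),(.453,-.03))])
    if n=="side":
        im=fs[0][0]; cv2.imwrite("pics/fin.png",cv2.resize(im[200:320,200:360],None,fx=5,fy=5,interpolation=2)[...,::-1])
E
python3 fin.py
```

```text
time_s: 23.08
tool_pos: [0.5848, 0.103, 0.1435]
orientation: [-1.282, 1.096, -1.091]
force: [0.3, -0.1, 0.4]
width: 0.0341
time_s: 23.5
tool_pos: [0.529, 0.0938, 0.2278]
orientation: [-1.276, 1.09, -1.096]
force: [0.4, 0.3, 0.7]
width: 0.0343
time_s: 23.92
tool_pos: [0.3765, 0.0703, 0.2262]
orientation: [-1.279, 1.092, -1.094]
force: [-0.4, 0.1, 0.4]
width: 0.0342
t 23.92 tcp [0.3765 0.0703 0.2262] zhead 8.96 ydir [ 9.e-04 -2.e-04 -1.e+00] q [ 0.01 -0.31 -0.16  1.72 -0.    1.42] F [-0.4  0.1  0.4] M [ 0.01 -0.04  0.01] w 0.0342
shift [0.     0.0264 0.2124] turn/90 [-0.0006 -0.0005  0.0002] axes x [ 0.156 -0.988  0.   ]
top wing on neck [np.float64(0.1744), array([0.1736, 0.1751]), 211, [array([586.4, 103.7]), array([12.2, 60.1]), np.float64(12.6)]]
  ref other nuts now [np.float64(0.064), array([0.0633, 0.0647]), 159, [array([586.7, -30.6]), array([11.9, 60.5]), np.float64(73.8)]] [np.float64(0.0641), array([0.0633, 0.0649]), 165, [array([452. , -31.6]), array([12. , 59.7]), np.float64(60.1)]]
  crown 0.1449 ref crown [np.float64(0.0344), np.float64(0.0345)]
side wing on neck [np.float64(0.171), array([0.1674, 0.1714]), 210, [array([584.2, 101.8]), array([11.8, 60.7]), np.float64(12.0)]]
  ref other nuts now [np.float64(0.0602), array([0.0567, 0.061 ]), 176, [array([584.7, -32.2]), array([11.9, 60.9]), np.float64(72.3)]] [np.float64(0.0601), array([0.0561, 0.0608]), 206, [array([449.9, -33.3]), array([12.5, 60.2]), np.float64(59.7)]]
  crown 0.1415 ref crown [np.float64(0.0312), np.float64(0.0312)]
```

View pics/fin.png

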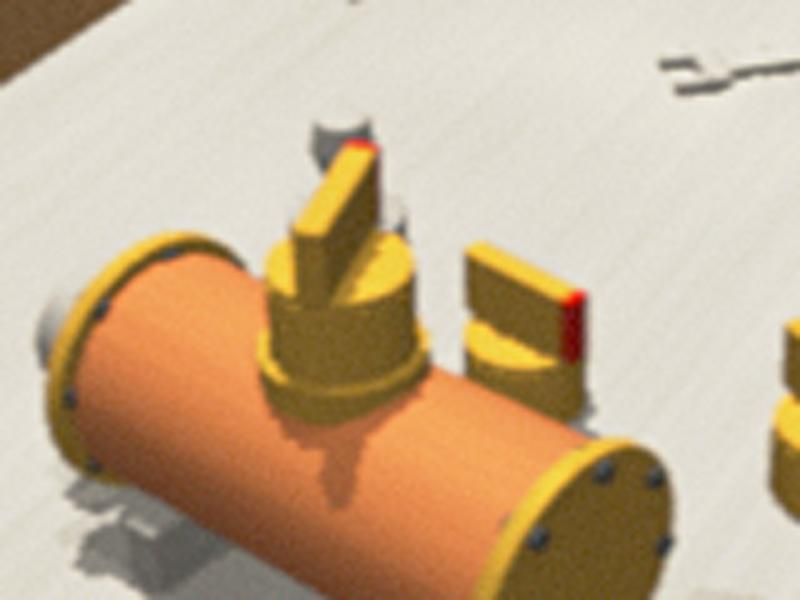

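```bash
for i in 1; do
python3 -m crank '[[0,0,0.03,0,-0.01,0,0.4],[0,0,0.06,0,-0.02,0,0.4],[0,0,0.09,0,-0.03,0,0.4],[0,0,0.12,0,-0.04,0,0.4],[0,0,0.14,0,-0.04,0,0.4]]'
python3 -c "
from h import *
goto((.5856,.1029,.226),12.6)"; done
```

```text
time_s: 24.73
tool_pos: [0.5199, 0.0927, 0.2234]
orientation: [-1.306, 1.046, -1.045]
force: [-0.2, -0.4, 0.4]
width: 0.0339
t 24.73 tcp [0.5199 0.0927 0.2234] zhead 12.59 ydir [-9.e-04  0.e+00 -1.e+00] q [0.05 0.07 0.18 1.68 0.   1.4 ] F [-0.2 -0.4  0.4] M [0.01 0.01 0.02] w 0.0339
shift [ 0.0044 -0.0027  0.0663] turn/90 [ 0.0006 -0.0001 -0.0001] axes x [ 0.218 -0.976 -0.   ]
```

```bash
for i in 1; do
python3 -m crank '[[0.001,0,0.03,0,0,0,0.4],[0.002,0,0.055,0,0,0,0.4],[0.003,0,0.07,0,0,0,0.4],[0.003,0,0.07,0,0,0,0.4],[0.003,0,0.07,0,0,0,0.4]]'
python3 -c "
from h import *
goto((.5856,.1029,.120),12.6)"; done
```

```text
time_s: 25.15
tool_pos: [0.5865, 0.1047, 0.2232]
orientation: [-1.307, 1.048, -1.045]
force: [-0.0, 0.3, -0.8]
width: 0.0342
t 25.15 tcp [0.5865 0.1047 0.2232] zhead 12.57 ydir [-3.1e-03 -2.0e-04 -1.0e+00] q [ 0.06  0.25  0.38  1.71 -0.    1.42] F [-0.   0.3 -0.8] M [ 0.01 -0.04 -0.  ] w 0.0342
shift [ 0.0016  0.1032 -0.001 ] turn/90 [ 0.002  -0.0004 -0.0003] axes x [ 0.218 -0.976 -0.   ]
```

```bash
for i in 1; do
python3 -m crank '[[0.002,0.02,-0.001,0,0,0,0.4],[0.002,0.04,-0.001,0,0,0,0.4],[0.002,0.06,-0.001,0,0,0,0.4],[0.002,0.08,-0.001,0,0,0,0.4],[0.002,0.09,-0.001,0,0,0,0.4]]'
python3 -m crank '[[0,0.006,0,0,0,0,0.4],[0,0.012,0,0,0,0,0.4],[0,0.012,0,0,0,0,0.3],[0,0.012,0,0,0,0,0.25],[0,0.012,0,0,0,0,0.25]]'
python3 -c "
from h import *
goto((.5856,.1029,.120),12.6)"; done
```

```text
time_s: 25.57
tool_pos: [0.5832, 0.1023, 0.1322]
orientation: [-1.308, 1.05, -1.044]
force: [0.3, -0.0, -0.6]
width: 0.0342
time_s: 25.98
tool_pos: [0.5864, 0.1025, 0.1244]
orientation: [-1.303, 1.045, -1.047]
force: [-0.1, -0.1, 0.8]
width: 0.0213
t 25.98 tcp [0.5864 0.1025 0.1244] zhead 12.56 ydir [ 2.3e-03  1.0e-04 -1.0e+00] q [ 0.06  0.22  0.15  1.5  -0.    1.41] F [-0.1 -0.1  0.8] M [ 0.02  0.02 -0.01] w 0.0213
shift [-0.0006  0.0044 -0.0007] turn/90 [-0.0014 -0.0005  0.0002] axes x [ 0.217 -0.976  0.   ]
```

```bash
for i in 1; do
python3 -m crank '[[0,0.002,0,0,0,0,0.22],[0,0.003,0,0,0,0,0.2],[0,0.003,0,0,0,0,0.15],[0,0.003,0,0,0,0,0.15],[0,0.003,0,0,0,0,0.15]]'
python3 look.py
python3 -m crank '[[0,0,0,0,0.01,0,0.15],[0,0,0,0,0.02,0,0.15],[0,0,0,0,0.03,0,0.15],[0,0,0,0,0.03,0,0.15],[0,0,0,0,0.03,0,0.15]]'
python3 look.py
done
```

```text
time_s: 26.4
tool_pos: [0.5861, 0.1025, 0.1202]
orientation: [-1.304, 1.046, -1.047]
force: [1.1, 0.2, 0.2]
width: 0.0132
t 26.4 tcp [0.5861 0.1025 0.1202] zhead 12.6 q6 1.41 F [1.1 0.2 0.2] Mom [ 0.04 -0.14  0.04] w 0.0132
wing top z [0.1717 0.1745]
skirt z lo/hi [0.1015 0.1687] 288
time_s: 26.87
tool_pos: [0.5862, 0.1026, 0.1203]
orientation: [-1.285, 1.081, -1.082]
force: [1.9, 1.0, 1.4]
width: 0.013
t 26.87 tcp [0.5862 0.1026 0.1203] zhead 9.9 q6 1.46 F [1.9 1.  1.4] Mom [ 0.14 -0.46  0.1 ] w 0.013
wing top z [0.1722 0.3474]
skirt z lo/hi [0.1023 0.1699] 284
```

```bash
for i in 1; do
python3 -m crank '[[-0.0002,0,0.0006,0,0,0,0.15],[-0.0002,0,0.0006,0,0.005,0,0.15],[-0.0002,0,0.0006,0,0.01,0,0.15],[-0.0002,0,0.0006,0,0.015,0,0.15],[-0.0002,0,0.0006,0,0.015,0,0.15]]'
python3 look.py
python3 -m crank '[[0,0,0,0,0.004,0,0.15],[0,0,0,0,0.008,0,0.15],[0,0,0,0,0.012,0,0.15],[0,0,0,0,0.012,0,0.15],[0,0,0,0,0.012,0,0.15]]'
python3 look.py
done; python3 wz.py
```

```text
time_s: 27.33
tool_pos: [0.5864, 0.1027, 0.1202]
orientation: [-1.275, 1.099, -1.1]
force: [2.0, 1.1, 2.1]
width: 0.0131
t 27.33 tcp [0.5864 0.1027 0.1202] zhead 8.5 q6 1.48 F [2.  1.1 2.1] Mom [ 0.15 -0.42  0.15] w 0.0131
wing top z [0.1718 0.3165]
skirt z lo/hi [0.102  0.1677] 293
time_s: 27.8
tool_pos: [0.5865, 0.1027, 0.1201]
orientation: [-1.267, 1.113, -1.114]
force: [2.0, 0.9, 2.4]
width: 0.0127
t 27.8 tcp [0.5865 0.1027 0.1201] zhead 7.4 q6 1.5 F [2.  0.9 2.4] Mom [ 0.13 -0.53  0.21] w 0.0127
wing top z [0.1718 0.1729]
skirt z lo/hi [0.1017 0.1666] 283
[1.719000e-01 1.411000e-01 1.078676e+02 2.112500e+02]
```

Run:
```python
from h import *
for n,c in(("top",(.5866,.1036)),("side",(.5842,.1018))):
    for f in("0","9"):
        z=np.load(n+f+".npz"); d=z["d"]; C=cloud(n,d); r=np.hypot(C[...,0]-c[0],C[...,1]-c[1]); Z=C[...,2]
        if f=="0":
            for a,b,lo,hi in((0,.005,.13,.145),(.0,.003,.13,.145),(.016,.0195,.12,.14),(.0225,.0285,.105,.115)):
                q=Z[(r>=a)&(r<b)&(d>0)&(Z>lo)&(Z<hi)]; print(n,f,a,b,len(q),np.median(q).round(4) if len(q) else 0, np.percentile(q,[20,80]).round(4) if len(q) else 0)
        else:
            q=Z[(r>.027)&(r<.029)&(d>0)&(Z>.105)&(Z<.1135)]; print(n,f,"flange rim",len(q),np.median(q).round(4))
            P=C[(r<.033)&(d>0)&(Z>.170 if n=="top" else Z>.1685)&(Z<.18)]
            A=np.c_[P[:,:2]-c,np.ones(len(P))]; s=np.linalg.lstsq(A,P[:,2],rcond=None)[0]; print("plane",s.round(4),np.std(P[:,2]-A@s).round(5),len(P))
        for cc in ((.586,-.03),(.453,-.03),(.361,-.047)):
            rr=np.hypot(C[...,0]-cc[0],C[...,1]-cc[1]);P=C[(rr<.033)&(d>0)&(Z>(.060 if n=="top" else .0585))&(Z<.07)]
            A=np.c_[P[:,:2]-P[:,:2].mean(0),np.ones(len(P))]; s=np.linalg.lstsq(A,P[:,2],rcond=None)[0]; print("  ref",s.round(4))
```

```text
top 0 0 0.005 0 0 0
top 0 0.0 0.003 0 0 0
top 0 0.016 0.0195 96 0.1297 [0.1271 0.1327]
top 0 0.0225 0.0285 221 0.1113 [0.1099 0.1126]
  ref [ 0.0086 -0.0015  0.0644]
  ref [-0.0231 -0.0304  0.0643]
  ref [0.0004 0.0036 0.0644]
top 9 flange rim 48 0.1111
plane [0.0784 0.0172 0.1745] 0.00112 197
  ref [ 0.0077 -0.0023  0.064 ]
  ref [0.0207 0.0336 0.0642]
  ref [-0.0177 -0.0182  0.0644]
side 0 0 0.005 6 0.1334 [0.1327 0.1337]
side 0 0.0 0.003 0 0 0
side 0 0.016 0.0195 107 0.1261 [0.1238 0.1275]
side 0 0.0225 0.0285 150 0.108 [0.1072 0.1086]
  ref [-0.0052 -0.0086  0.0607]
  ref [-0.0177 -0.0219  0.0606]
  ref [-0.0242 -0.0409  0.0607]
side 9 flange rim 74 0.1075
plane [0.0927 0.0139 0.1711] 0.00068 150
  ref [-0.0228 -0.0908  0.0607]
  ref [-0.031  -0.0528  0.0605]
  ref [-0.0454 -0.071   0.0606]
```

```bash
cat > tilt.py <<'E'
from h import *
import sys
f=sys.argv[1]
for n,c,h in(("top",(.5864,.1037),.0015),("side",(.5842,.1018),-.0018)):
    z=np.load(n+f+".npz"); d=z["d"]; C=cloud(n,d)
    for cc,b in((c,.11),((.5867,-.0306) if n=="top" else (.5847,-.0322),0),((.452,-.0316) if n=="top" else (.4499,-.0333),0)):
        r=np.hypot(C[...,0]-cc[0],C[...,1]-cc[1]); z0=b+.033+h
        m=(r<.0235)&(d>0)&(np.abs(C[...,2]-z0)<.004); m=cv2.erode(m.astype(np.uint8),np.ones((2,2)))>0
        P=C[m]; o=np.c_[P[:,:2]-cc,np.ones(len(P))]
        from scipy.optimize import least_squares
        s=least_squares(lambda q:o@q-P[:,2],[0,0,z0],loss="soft_l1",f_scale=.0005).x
        print(n,b,"crown slope",s[:2].round(3),"z",s[2].round(4),len(P))
E
python3 tilt.py 9
```

```text
top 0.11 crown slope [ 0.011 -0.006] z 0.1448 201
top 0 crown slope [-0.008 -0.001] z 0.0343 174
top 0 crown slope [-0.01  -0.002] z 0.0346 169
side 0.11 crown slope [0.012 0.006] z 0.1415 124
side 0 crown slope [ 0.001 -0.01 ] z 0.0311 84
side 0 crown slope [0.017 0.014] z 0.0309 94
```

```bash
for i in 1; do
python3 -m crank '[[0,0,0,0,0,0,0.3],[0,0,0,0,0,0,0.4],[0,0,0,0,0,0,0.4],[0,-0.01,0,0,0,0,0.4],[0,-0.025,0,0,0,0,0.4]]'
python3 -m crank '[[0,-0.02,0,0,0,0,0.4],[0,-0.04,0,0,0,0,0.4],[0,-0.05,-0.01,0,0,0,0.4],[0,-0.055,-0.04,0,0,0,0.4],[0,-0.055,-0.08,0,0,0,0.4]]'
python3 -m crank '[[0,0,-0.03,0,0,0,0.4],[0,0,-0.06,0,0,0,0.4],[0,0,-0.09,0,0,0,0.4],[0,0,-0.11,0,0,0,0.4],[0,0,-0.12,0,0,0,0.4]]'
done; cp top9.npz topA.npz; cp side9.npz sideA.npz; python3 fin.py|grep -v ref; python3 tilt.py 9
python3 - <<'E'
from h import *
a=np.load("topA.npz")["im"];b=np.load("top9.npz")["im"]
x=np.hstack([cv2.resize(q[200:250,240:290],None,fx=8,fy=8,interpolation=2) for q in(a,b)]);cv2.imwrite("pics/cmp.png",x[...,::-1])
E
```

```text
time_s: 28.47
tool_pos: [0.5839, 0.1026, 0.1427]
orientation: [-1.272, 1.118, -1.11]
force: [-0.7, 0.1, -0.5]
width: 0.0343
time_s: 28.88
tool_pos: [0.5077, 0.0922, 0.2009]
orientation: [-1.266, 1.112, -1.115]
force: [-0.6, -0.1, 0.1]
width: 0.0343
time_s: 29.3
tool_pos: [0.3844, 0.0767, 0.2001]
orientation: [-1.269, 1.114, -1.113]
force: [0.6, 0.0, 0.4]
width: 0.0341
t 29.3 tcp [0.3844 0.0767 0.2001] zhead 7.43 ydir [-1.e-03 -2.e-04 -1.e+00] q [ 0.03 -0.29 -0.2   1.67 -0.    1.47] F [0.6 0.  0.4] M [-0.03 -0.03 -0.01] w 0.0341
shift [-3.000e-04 -1.000e-04  2.037e-01] turn/90 [ 0.0007 -0.0175  0.    ] axes x [ 0.129 -0.992  0.   ]
top wing on neck [np.float64(0.1744), array([0.1736, 0.1751]), 211, [array([586.2, 103.5]), array([12.1, 60.4]), np.float64(12.0)]]
side wing on neck [np.float64(0.171), array([0.1674, 0.1715]), 217, [array([584.5, 101.5]), array([11.9, 60. ]), np.float64(11.8)]]
top 0.11 crown slope [0.006 0.015] z 0.1446 192
top 0 crown slope [-0.02  -0.012] z 0.0344 167
top 0 crown slope [-0.011  0.004] z 0.0345 166
side 0.11 crown slope [0.009 0.002] z 0.1414 127
side 0 crown slope [-0.005 -0.013] z 0.0311 91
side 0 crown slope [0.01  0.004] z 0.0309 90
```

```bash
for i in 1; do
python3 -m crank '[[0,0.04,0,0,0,0,0],[0,0.08,0,0,0,0,0],[0,0.12,0,0,0,0,0],[0,0.16,0,0,0,0,0],[0,0.2,0,0,0,0,0]]'
python3 -m crank '[[0,0.01,0,0,0,0,0],[0,0.02,0,0,0,0,0],[0,0.025,0,0,0,0,0],[0,0.028,0,0,0,0,0],[0,0.028,0,0,0,0,0]]'
done; sed -i 's/^im,d=ctrl.grab_frame("side"); C/sys.exit() if sys.argv[1:]==["s"] else None\n&/' look.py; python3 look.py s
```

```text
time_s: 30.12
tool_pos: [0.3882, 0.0769, -0.0019]
orientation: [-1.267, 1.113, -1.113]
force: [0.9, -1.0, -0.7]
width: 0.0004
time_s: 30.53
tool_pos: [0.3899, 0.0769, -0.0264]
orientation: [-1.265, 1.111, -1.115]
force: [0.1, -0.0, 0.7]
width: -0.0002
t 30.53 tcp [ 0.3899  0.0769 -0.0264] zhead 7.4 q6 1.47 F [ 0.1 -0.   0.7] Mom [-0.01 -0.   -0.04] w -0.0002
```

```bash
for i in 1; do
python3 -m crank '[[0,0.001,0,0,0,0,0],[0,0.002,0,0,0,0,0],[0,0.003,0,0,0,0,0],[0,0.004,0,0,0,0,0],[0,0.004,0,0,0,0,0]]'
python3 -m crank '[[0,0.001,0,0,0,0,0],[0,0.002,0,0,0,0,0],[0,0.003,0,0,0,0,0],[0,0.003,0,0,0,0,0],[0,0.003,0,0,0,0,0]]'
done
```

```text
time_s: 30.95
tool_pos: [0.3881, 0.0769, -0.0319]
orientation: [-1.267, 1.113, -1.113]
force: [0.3, 0.3, -0.6]
width: 0.0001
time_s: 31.37
tool_pos: [0.3877, 0.0769, -0.0353]
orientation: [-1.268, 1.113, -1.113]
force: [0.1, 0.5, -0.5]
width: -0.0002
```

```bash
for i in 1; do
python3 -m crank '[[0,0.001,0,0,0,0,0],[0,0.002,0,0,0,0,0],[0,0.003,0,0,0,0,0],[0,0.003,0,0,0,0,0],[0,0.003,0,0,0,0,0]]'
python3 -m crank '[[0,0.001,0,0,0,0,0],[0,0.0015,0,0,0,0,0],[0,0.0015,0,0,0,0,0],[0,0.0015,0,0,0,0,0],[0,0.0015,0,0,0,0,0]]'
done
```

```text
time_s: 31.78
tool_pos: [0.388, 0.0769, -0.0369]
orientation: [-1.268, 1.113, -1.113]
force: [-3.6, 0.0, 7.7]
width: 0.0004
time_s: 32.2
tool_pos: [0.3881, 0.0769, -0.0369]
orientation: [-1.268, 1.113, -1.113]
force: [-7.3, -0.2, 16.2]
width: -0.0003
```

```bash
for i in 1; do
python3 -m crank '[[0,-0.02,0,0,0,0,0],[0,-0.06,0,0,0,0,0],[0,-0.1,0,0,0,0,0],[0,-0.14,0,0,0,0,0],[0,-0.18,0,0,0,0,0]]'
python3 -m crank '[[0,-0.02,0.02,0,0,0,0],[0,-0.03,0.06,0,0,0,0],[0,-0.03,0.1,0,0,0,0],[0,-0.03,0.14,0,0,0,0],[0,-0.03,0.17,0,0,0,0]]'
python3 -m crank '[[0,0,0.02,0,0,0,0],[0,0,0.028,0,0,0,0],[0,0,0.028,0,0,0,0],[0,0,0.028,0,0,0,0],[0,0,0.028,0,0,0,0]]'
done; python3 -c "
from h import *
goto((.5857,.103,.145),7.4)"
```

```text
time_s: 32.62
tool_pos: [0.3874, 0.0769, 0.1421]
orientation: [-1.268, 1.113, -1.113]
force: [1.6, 0.4, -0.2]
width: 0.0
time_s: 33.03
tool_pos: [0.5595, 0.0992, 0.1702]
orientation: [-1.266, 1.112, -1.114]
force: [-0.8, 0.4, 0.4]
width: -0.0002
time_s: 33.45
tool_pos: [0.583, 0.1024, 0.1707]
orientation: [-1.268, 1.114, -1.113]
force: [0.0, 0.1, 0.2]
width: 0.0001
t 33.45 tcp [0.583  0.1024 0.1707] zhead 7.43 ydir [-8.e-04 -1.e-04 -1.e+00] q [ 0.06  0.22  0.24  1.59 -0.    1.5 ] F [0.  0.1 0.2] M [-0.05  0.06  0.02] w 0.0001
shift [-0.0002  0.0257  0.0027] turn/90 [ 0.0005  0.0003 -0.    ] axes x [ 0.129 -0.992 -0.   ]
```

```bash
for i in 1; do
python3 -m crank '[[0,0.01,0.002,0,0,0,0],[0,0.02,0.002,0,0,0,0],[0,0.028,0.002,0,0,0,0],[0,0.03,0.002,0,0,0,0],[0,0.03,0.002,0,0,0,0]]'
python3 -m crank '[[0,0.001,0,0,0,0,0],[0,0.002,0,0,0,0,0],[0,0.0025,0,0,0,0,0],[0,0.0025,0,0,0,0,0],[0,0.0025,0,0,0,0,0]]'
python3 -m crank '[[0,0.001,0,0,0,0,0],[0,0.001,0,0,0,0,0],[0,0.001,0,0,0,0,0],[0,0.001,0,0,0,0,0],[0,0.001,0,0,0,0,0]]'
done
```

```text
time_s: 33.87
tool_pos: [0.5846, 0.1026, 0.1385]
orientation: [-1.27, 1.116, -1.112]
force: [-0.1, 0.0, -0.3]
width: 0.0001
time_s: 34.28
tool_pos: [0.5864, 0.1027, 0.1382]
orientation: [-1.267, 1.113, -1.113]
force: [0.6, -0.4, 0.1]
width: -0.0002
time_s: 34.7
tool_pos: [0.5862, 0.1028, 0.1369]
orientation: [-1.268, 1.113, -1.113]
force: [-0.4, 0.0, 0.2]
width: -0.0
```

```bash
for i in 1; do
python3 -m crank '[[0,0.0005,0,0,0,0,0],[0,0.0005,0,0,0,0,0],[0,0.0005,0,0,0,0,0],[0,0.0005,0,0,0,0,0],[0,0.0005,0,0,0,0,0]]'
python3 -m crank '[[0,0.0005,0,0,0,0,0],[0,0.0005,0,0,0,0,0],[0,0.0005,0,0,0,0,0],[0,0.0005,0,0,0,0,0],[0,0.0005,0,0,0,0,0]]'
done
```

```text
time_s: 35.12
tool_pos: [0.5863, 0.1027, 0.1366]
orientation: [-1.267, 1.113, -1.113]
force: [0.1, 0.5, 2.0]
width: 0.0005
time_s: 35.53
tool_pos: [0.5865, 0.1028, 0.1365]
orientation: [-1.267, 1.112, -1.114]
force: [-0.2, 0.7, 3.9]
width: -0.0002
```

```bash
for i in 1; do
python3 -m crank '[[0,-0.02,0,0,0,0,0],[0,-0.05,0,0,0,0,0],[0,-0.07,-0.02,0,0,0,0],[0,-0.07,-0.05,0,0,0,0],[0,-0.07,-0.09,0,0,0,0]]'
python3 -m crank '[[0,0,-0.03,0,0,0,0],[0,0,-0.06,0,0,0,0],[0,0,-0.09,0,0,0,0],[0,0,-0.11,0,0,0,0],[0,0,-0.11,0,0,0,0]]'
done; python3 fin.py|grep -v ref; python3 tilt.py 9
python3 - <<'E'
from h import *
im,d=ctrl.grab_frame("top"); C=cloud("top",d)
for l in("tamper","jar","wrench"):
    for m in ctrl.masks_of("top",l)[:1]: print(l,np.round(m["centre"]),np.median(C[m["pixels"]&(d>0)],0).round(3))
print(ctrl.sense()["time_s"],ctrl.sense()["force"])
print(ctrl.close_job())
E
```

```text
time_s: 35.95
tool_pos: [0.4983, 0.0909, 0.2064]
orientation: [-1.266, 1.111, -1.115]
force: [-0.4, -0.9, 0.2]
width: 0.0001
time_s: 36.37
tool_pos: [0.3842, 0.0767, 0.2058]
orientation: [-1.269, 1.115, -1.112]
force: [1.7, 0.7, 0.3]
width: -0.0002
t 36.37 tcp [0.3842 0.0767 0.2058] zhead 7.43 ydir [-2.1e-03 -4.0e-04 -1.0e+00] q [ 0.03 -0.29 -0.19  1.68 -0.    1.47] F [1.7 0.7 0.3] M [ 0.05 -0.06 -0.03] w -0.0002
shift [-0.0003  0.0054  0.2039] turn/90 [ 0.0014 -0.0174  0.    ] axes x [ 0.129 -0.992  0.   ]
top wing on neck [np.float64(0.1743), array([0.1734, 0.175 ]), 209, [array([586.4, 103.5]), array([12.3, 60.4]), np.float64(12.3)]]
side wing on neck [np.float64(0.1709), array([0.1672, 0.1715]), 216, [array([584.4, 101.4]), array([12.1, 60.7]), np.float64(12.2)]]
top 0.11 crown slope [ 0.014 -0.007] z 0.1447 197
top 0 crown slope [ 0.014 -0.003] z 0.0343 162
top 0 crown slope [ 0.002 -0.   ] z 0.0345 159
side 0.11 crown slope [0.01  0.009] z 0.1414 115
side 0 crown slope [ 0.007 -0.006] z 0.0311 86
side 0 crown slope [0.004 0.004] z 0.0309 88
tamper [360. 170.] [ 0.709 -0.1    0.021]
jar [188. 308.] [0.425 0.277 0.046]
wrench [476. 221.] [ 0.596 -0.359  0.008]
36.9667 [-0.24299773 -0.31323137  0.03128545]
the job is handed in; nothing more can be done
None
```

I ran the cap nut down the thread until it stopped, let go of it, and handed the job in at about 37 s. No verdict came back, and one of my checks disagrees with the nut being fully home.

**What I did:**
- I took the rightmost of the four look-alike nuts.
- I set it on the crest with the wing in line with the boiler, red end towards the gauge. It made contact at the expected 14 mm.
- Holding it loosely, I turned the tool back about 34° and the nut dropped about 7 mm into the thread starts.
- I then turned it forward until it stopped firmly and let go. The torque peaked at about 0.21 Nm.

**Last checks:**
- **Height:** a fingertip touch put the skirt about 0.4 to 0.5 mm above the flange. The cameras gave 0.2 to 0.5 mm against the nuts still on the bench, and up to 0.8 mm against the flange itself. All are within the 1.2 mm limit.
- **Position and tilt:** tilt is about 0.01 to 0.015 rad, and the nut is centred within about 1 mm as measured.
- **Surroundings:** the tamper, jar and wrench are where they were, to within about 1 mm. The arm is clear of everything.

**Checks that disagreed:**
- **Turn angle:** the nut turned forward only about 90 to 100° from the drop, less than the 120 to 140° from the stops you gave. One cruder height estimate also came out at about 0.9 mm. The stop was firm and came at the same angle each time I tried it, so I didn't force it further.
- **Fingertip position:** the real fingertips sit about 37 mm behind the reported TCP. I found this when the first grasp closed on nothing above the wing, and allowed for it afterwards.

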